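# Unload the dry walnut feet from the drying carousel

## Task

The dark walnut feet on the covered drying carousel are dry: release the carousel's brake by turning its orange knob until it clicks over, turn the carousel by the knob on its spindle to bring each walnut foot round to the hood's opening, and set them all down, not dropped, upright inside the green tray, none touching another. The pale maple feet are still tacky, so do not touch them and leave them standing on the carousel; do not disturb the spring clamp and the roll of tape beside them. Leave the brake clicked on again.

Things in the scene. Friction and masses are not known exactly. Their poses are not given: they have to be found in the camera images.
- stand: drying stand, fixed to the bench: plywood baseboard 480 x 430 x 15 mm (x -270..210, y -215..215 mm), carousel and clear dust hood with aluminium edges (x -125..205, y -205..205; side and back walls from 56 mm above the bench, roof 108..111 mm; front open under the roof). Origin: on the bench below the spindle; x level, away from the hood's opening (opening on the -x side, towards the robot), z up
- opening (a point): where a presented pocket's centre lies: in the hood's opening, 120 mm from the spindle along the stand's -x, on the disc, 48 mm above the bench. The opening is a notch in the roof, x from -45 mm forward, y -85..85 mm (stand frame), clear from above. A foot is free to grip when within about 20 degrees of the stand's -x axis seen from the spindle, fingers closing along the stand's y
- turn_knob (a point): black round fluted knob on the carousel's spindle, above the hood's roof, turning the carousel one to one: 48 mm across, from 118 to 158 mm above the bench. This point: on its axis, 140 mm above the bench (18 mm below its top), exactly 140 mm above the stand's origin; turns with the carousel
- carousel (a joint): turning in rad since the start (0 however the pockets lie), counter-clockwise from above positive, no stops. Plywood disc 370 mm across, top 48 mm above the bench, six 60-degree pockets between ribs; ribs, hub (radius 45) and rim (inner radius 175) stand 12 mm above the disc. Brake off: friction 0.05 N m, stays where left; brake on: held by a rubber shoe on the rim
- brake_grip (a point): orange bar grip of the brake knob, on a grey housing at the front right of the stand (stand frame: x -205, y -143 mm): bar 50 mm long, 14 mm thick, 30 mm high, its top 91 mm above the bench. This point: on the knob's vertical axis, 77 mm above the bench; x along the bar (to grip it, the fingers close along y). The housing under it is 58 mm square, its top 55 mm above the bench
- brake (a joint): angle of the brake knob in rad, counter-clockwise from above positive: 0 = brake on (end stop, bar pointing at the spindle, to the red mark), 1.57 = brake off (end stop, bar at a right angle to that, to the green mark). A spring detent resists with up to about 0.3 N m until half way (0.785), then snaps it over to the other stop
- tray: shallow green plastic tray, fixed on the bench, 240 (x) x 180 (y) mm, floor 5 mm thick, rim 5 mm wide whose top is 17 mm above the bench. Origin: centre of its underside (on the bench); z up
- clamp: spring clamp with red tips lying on the bench, about 170 x 65 mm, 20 mm high, not to be disturbed
- tape: roll of masking tape lying flat, 100 mm across, 30 mm high, not to be disturbed
- pocket0 (a point): centre of pocket 0's floor on the carousel's disc, 120 mm from its axis, 48 mm above the bench; moves with the carousel
- pocket1 (a point): centre of pocket 1's floor on the carousel's disc, 120 mm from its axis, 48 mm above the bench; moves with the carousel
- pocket2 (a point): centre of pocket 2's floor on the carousel's disc, 120 mm from its axis, 48 mm above the bench; moves with the carousel
- pocket3 (a point): centre of pocket 3's floor on the carousel's disc, 120 mm from its axis, 48 mm above the bench; moves with the carousel
- pocket4 (a point): centre of pocket 4's floor on the carousel's disc, 120 mm from its axis, 48 mm above the bench; moves with the carousel
- pocket5 (a point): centre of pocket 5's floor on the carousel's disc, 120 mm from its axis, 48 mm above the bench; moves with the carousel
- walnut0: dark brown walnut turned furniture foot, a plain upright cylinder 42 mm across and 44 mm high (about 45 g). Origin: centre of its underside; z up along its axis. Dry: to be unloaded. One of three or four; an absent one reads None
- walnut1: dark brown walnut turned furniture foot, a plain upright cylinder 42 mm across and 44 mm high (about 45 g). Origin: centre of its underside; z up along its axis. Dry: to be unloaded. One of three or four; an absent one reads None
- walnut2: dark brown walnut turned furniture foot, a plain upright cylinder 42 mm across and 44 mm high (about 45 g). Origin: centre of its underside; z up along its axis. Dry: to be unloaded. One of three or four; an absent one reads None
- walnut3: dark brown walnut turned furniture foot, a plain upright cylinder 42 mm across and 44 mm high (about 45 g). Origin: centre of its underside; z up along its axis. Dry: to be unloaded. One of three or four; an absent one reads None
- maple0: pale maple turned furniture foot, a plain upright cylinder 42 mm across and 44 mm high (about 45 g). Origin: centre of its underside; z up along its axis. Still tacky: stays in its pocket
- maple1: pale maple turned furniture foot, a plain upright cylinder 42 mm across and 44 mm high (about 45 g). Origin: centre of its underside; z up along its axis. Still tacky: stays in its pocket
Things that resemble listed ones, but are neither listed nor needed, are in the scene too. What is shaped like the walnut0 but purple or turquoise is not meant. Leave any red look-alike of the walnut3 alone.

How it is judged (in metres and radians):
On the way:
1. the brake knob is clicked over to off (value of joint brake above 1.35 rad), for 0.2 s.
At the end, for the whole second after the job is handed in: Each walnut foot present stands upright (7 deg) and still on the tray floor, inside the rim (centre within 97 mm of the tray centre lengthwise, 67 mm across), centres 43 mm or more apart; maple feet upright on the carousel, which is at rest; brake knob within 0.2 rad of its on stop (x of walnut0 in the frame of tray between -0.097 and 0.097 m and y of walnut0 in the frame of tray between -0.067 and 0.067 m and z of walnut0 in the frame of tray between -0.002 and 0.01 m and angle between each of walnut0, walnut1, walnut2, walnut3, maple0, maple1's own z axis and vertical below 0.12 rad and linear speed of each of walnut0, walnut1, walnut2, walnut3 below 0.03 m/s and x of walnut1 in the frame of tray between -0.097 and 0.097 m and y of walnut1 in the frame of tray between -0.067 and 0.067 m and z of walnut1 in the frame of tray between -0.002 and 0.01 m and x of walnut2 in the frame of tray between -0.097 and 0.097 m and y of walnut2 in the frame of tray between -0.067 and 0.067 m and z of walnut2 in the frame of tray between -0.002 and 0.01 m and x of walnut3 in the frame of tray between -0.097 and 0.097 m and y of walnut3 in the frame of tray between -0.067 and 0.067 m and z of walnut3 in the frame of tray between -0.002 and 0.01 m and distance between walnut0 and walnut1 above 0.043 m and distance between each of walnut0, walnut1 and walnut2 above 0.043 m and distance between each of walnut0, walnut1, walnut2 and walnut3 above 0.043 m and z of maple0 in the frame of turn_knob between -0.098 and -0.084 m and horizontal distance between each of maple0, maple1 and turn_knob below 0.165 m and z of maple1 in the frame of turn_knob between -0.098 and -0.084 m and value of joint brake below 0.2 rad and velocity of joint carousel between -0.05 and 0.05 rad/s); the robot touches nothing.
It fails at once if the carousel is forced round while its brake is on (value of joint brake below 0.3 rad and (velocity of joint carousel above 0.4 rad/s or velocity of joint carousel below -0.4 rad/s)).
It fails at once if the gripper touches a tacky maple foot (contact force between the fingers and maple0 above 0.5 N or contact force between the fingers and maple1 above 0.5 N).
It fails at once if a maple foot falls over or leaves the carousel ((angle between maple0's own z axis and vertical above 0.5 rad or z of maple0 in the frame of turn_knob above -0.06 m) or (angle between maple1's own z axis and vertical above 0.5 rad or z of maple1 in the frame of turn_knob above -0.06 m)).
It fails at once if a walnut foot is let go in mid-air over the bench or the tray ((contact force between the fingers and walnut0 below 0.05 N and height (world z) of walnut0 above 0.03 m and horizontal distance between walnut0 and turn_knob above 0.22 m) or (contact force between the fingers and walnut1 below 0.05 N and height (world z) of walnut1 above 0.03 m and horizontal distance between walnut1 and turn_knob above 0.22 m) or (contact force between the fingers and walnut2 below 0.05 N and height (world z) of walnut2 above 0.03 m and horizontal distance between walnut2 and turn_knob above 0.22 m) or (contact force between the fingers and walnut3 below 0.05 N and height (world z) of walnut3 above 0.03 m and horizontal distance between walnut3 and turn_knob above 0.22 m)).
It fails at once if the clamp or the tape is pushed more than 15 mm (distance of any of clamp, tape from where it was at the start of the episode above 0.015 m).
Of walnut0, walnut1, walnut2, walnut3 only 3 to 4 are there at a start; the rules pass over those that are not, and their reading is None.
At some moment in a run one of walnut0, walnut1, walnut2, walnut3 may be knocked a few centimetres aside while the robot is not near it.
It also fails if it takes over 210 s, if anything falls off the work surface, if the arm or the gripper's body presses on something with over 40 N, if the wrist force passes 120 N, or if a joint passes its speed limit or range.

## Robot

A 6-joint arm with a two-finger parallel gripper is mounted at the origin on the work surface. World frame = base frame: x ahead of the robot, y to its left, z up, the work surface at z = 0. Lengths are in m, angles in degrees, forces in N, time in s.
With the tool pointing down it reaches from about 0.35 to 0.875 m from the base axis. Payload 4.2 kg.
Tool frame: the origin (TCP) lies between the finger pads; the fingertips stand 8 mm ahead of it and the grasp point (between the pads) lies 11 mm behind it; x points along the fingers, y is the direction in which the jaws open and shut, and the axes are right-handed (so a half turn about x gives the same grasp; the last joint's range is limited). The gripper opens to 87 mm and grips with 3 to 60 N. Pads are 19 mm wide; open, the fingers measure 117 mm over their backs; the gripper's body (75 mm by 190 mm) begins 51 mm behind the grasp point.
Start: joints at [-49.928, 22.042, 0.453, 0, -68.411, -14.817], TCP at [0.267, -0.565, 0.231] pointing down, gripper open.
Joint ranges: [-179.83, 179.83], [-69.29, 118.12], [-61.27, 80.66], [-181.25, 117.63], [-171.15, -9.14], [-177.46, 177.46]. Speed limits (degrees/s): [159.86, 159.86, 180, 180, 180, 180].

## Interface

Orientations are given as a 3x3 rotation matrix whose columns are the frame's x, y, z axes.
In Python, from station import r gives the robot as it stands. The module is installed in compiled form; this text tells all that it offers.
- The arm moves only by the tool move_arm, never from a script. Its argument "increments" is one flat list of numbers, 7 for each row, row after row: the turn, a rotation vector about the tool's x, y, z in degrees, then the shift along the tool's x, y, z in m, then the finger opening in m, from 0 to 0.087. A call has 1 to 12 rows; each row is the pose to reach, as a shift and turn from the pose commanded when the call began, along the tool's axes at that moment; what a row does not reach only later rows make up. A row lasts 1/12 s, in which the tool goes at most 41.7 mm and 7.16 degrees, less where a joint would pass 70% of its speed; a pose out of reach is approached as far as the arm can. A call with a gripper value outside its range is refused whole. The fingers move at their own pace and stop on an object; the grip force is fixed at half the most. Time passes only in rows, so rows that repeat a pose let the fingers close. It gives the time, the measured TCP pose, the force and the opening at its end, in the units of the state.
- r.sense(): the state, without advancing time (a new reading comes with each control period).
- r.capture(name): name is "scene" or "top" or "wrist"; returns the picture (384x512x3 uint8, red, green, blue); there is no depth.
- r.calibration(name): a dict with "fx", "fy", "cx", "cy" (pixels), "rvec" (rotation vector, rad) and "tvec" (3), from world to camera coordinates, as OpenCV has them; the wrist camera has in their place "tool_from_camera" (4x4, takes a point from camera to tool coordinates, whose origin is the TCP and whose axes are the tool frame's). Camera axes: x right, y down, z forward; pixel columns grow to the right and rows downward; lengths in m; the calibration is good to about 2 mm. A picture is of the moment at which its call begins: read the wrist's pose just before it. calibration takes no time and is no camera call.
- r.finish_job(): hands the job in, once; it reports no verdict.
The state is a dict: "time_s": time; "joints": joint angles; "joint_velocities": joint speeds; "effort": joint torques, N m; "tcp_pos": TCP position; "ee_rot": TCP orientation; "wrist_force": force on the tool from outside, world axes, zero at the start; "moment": the same for the moment, N m; "gripper_width": opening from 0.0 (shut) to 1.0 (fully open).
Only numpy, scipy, OpenCV 4.12 (cv2) and the standard library are available. Lean on these libraries where they do the work, as an engineer would, in place of code of your own. Each camera call takes 0.05 s, during which the arm holds its last target.

## Working session

There is one attempt and no reset: what is moved stays moved. The work goes in short steps, Python scripts to look and compute and a tool call to move; the robot and the scene stay as the last step left them, time stands still between calls to the robot, and variables do not carry over. Pictures are saved under pics/ and viewed, and the job is handed in when it is done.

Besides the shell and the picture viewer there is one more tool, called after "Call:" in YAML: its name, and indented under it one key for each argument. move_arm: Moves the arm, as the interface text tells. Its arguments: {"type":"object","properties":{"increments":{"type":"array","items":{"type":"number"}}},"required":["increments"]}

```bash
mkdir -p pics; ls
python3 - <<'E'
from station import r
import cv2
s=r.sense()
for k,v in s.items(): print(k,v)
for n in ["scene","top","wrist"]:
    im=r.capture(n); cv2.imwrite(f"pics/{n}0.png",im[:,:,::-1]); print(n,r.calibration(n))
E
```

```text
pics
time_s 0.0
joints [-4.99283977e+01  2.20884859e+01  3.78202342e-01 -2.86356806e-02
 -6.84113484e+01 -1.48172163e+01]
joint_velocities [ 0.017919    0.01964173  0.00912099  0.02208988  0.03529346 -0.00788371]
effort [ 9.97547540e-04 -3.90665317e+01  1.87403673e+01  4.21979651e+00
  1.09404660e-02 -1.96553897e-04]
tcp_pos [ 0.26641118 -0.56471155  0.22947371]
ee_rot [[-1.01093558e-03 -4.26470108e-01  9.04501092e-01]
 [ 1.92364450e-03  9.04499051e-01  4.26471296e-01]
 [-9.99997639e-01  2.17107356e-03 -9.40133925e-05]]
wrist_force [0.04703582 0.77949652 0.19252633]
moment [-0.04337164 -0.0104287  -0.02326132]
gripper_width 0.9979796831898804
scene {'fx': 444.40953120718183, 'fy': 444.40953120718183, 'cx': 260.95837534637633, 'cy': 193.81537202793925, 'rvec': array([ 1.0163132 ,  2.60919035, -0.83072207]), 'tvec': array([ 0.4377905 , -0.19584468,  1.63579928])}
top {'fx': 357.67768460253905, 'fy': 357.67768460253905, 'cx': 245.67292716007992, 'cy': 188.79028885978212, 'rvec': array([ 2.16119652, -2.20799085,  0.07408587]), 'tvec': array([-0.03733615,  0.5330797 ,  1.308151  ])}
wrist {'fx': 320.33427515281215, 'fy': 320.33427515281215, 'cx': 252.23101255759735, 'cy': 186.19545043212386, 'tool_from_camera': array([[-6.98000958e-04, -2.47366378e-01,  9.68921766e-01,
        -1.53207381e-01],
       [ 9.99999271e-01,  7.82450149e-04,  9.20148912e-04,
        -7.92935634e-04],
       [-9.85746883e-04,  9.68921701e-01,  2.47365651e-01,
        -6.68198661e-02],
       [ 0.00000000e+00,  0.00000000e+00,  0.00000000e+00,
         1.00000000e+00]])}
```

View pics/scene0.png

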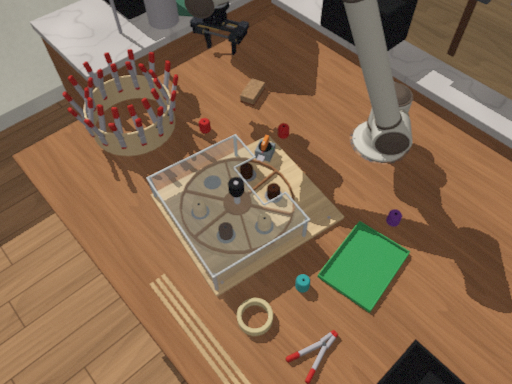

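View pics/top0.png

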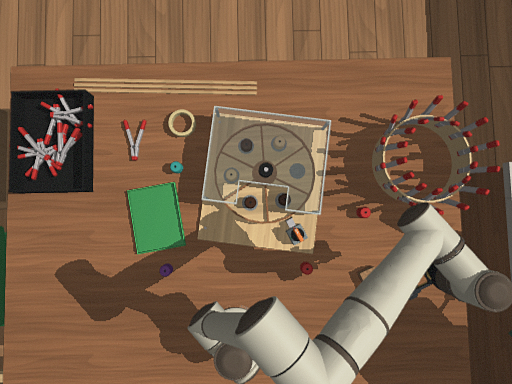

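View pics/wrist0.png

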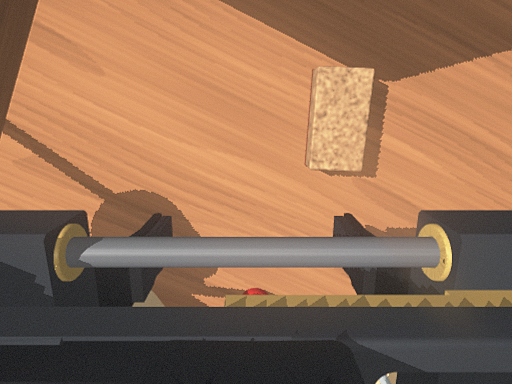

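```bash
cat > h.py <<'E'
import numpy as np, cv2
from station import r
from scipy.spatial.transform import Rotation as R
def cam(n):
    c=r.calibration(n); K=np.array([[c['fx'],0,c['cx']],[0,c['fy'],c['cy']],[0,0,1]])
    if n=='wrist':
        s=r.sense(); T=np.eye(4); T[:3,:3]=s['ee_rot']; T[:3,3]=s['tcp_pos']
        M=np.linalg.inv(T@c['tool_from_camera']); return K,M
    M=np.eye(4); M[:3,:3]=cv2.Rodrigues(c['rvec'])[0]; M[:3,3]=c['tvec']; return K,M
def proj(KM,P):
    K,M=KM; P=np.atleast_2d(P); q=(M[:3,:3]@P.T).T+M[:3,3]; q=q/q[:,2:]; return (K@q.T).T[:,:2]
def onz(KM,uv,z):
    K,M=KM; Mi=np.linalg.inv(M); d=Mi[:3,:3]@np.linalg.inv(K)@np.array([uv[0],uv[1],1.]); o=Mi[:3,3]
    return o+d*(z-o[2])/d[2]
def tri(l):
    # l: list of (KM,uv) -> point, residual
    A=[];b=[]
    for KM,uv in l:
        Mi=np.linalg.inv(KM[1]); d=Mi[:3,:3]@np.linalg.inv(KM[0])@np.array([uv[0],uv[1],1.]); d/=np.linalg.norm(d)
        P=np.eye(3)-np.outer(d,d); A.append(P); b.append(P@Mi[:3,3])
    A=np.vstack(A);b=np.hstack(b); x=np.linalg.lstsq(A,b,rcond=None)[0]; return x,np.linalg.norm(A@x-b)
def crop(im,x0,x1,y0,y1,f,name,rgb=True):
    c=cv2.resize(im[y0:y1,x0:x1],None,fx=f,fy=f,interpolation=cv2.INTER_CUBIC)
    for x in range((x0+9)//10*10,x1,10):
        cv2.putText(c,str(x),(int((x-x0)*f),9),0,.32,(255,255,0),1); cv2.line(c,(int((x-x0+.5)*f),10),(int((x-x0+.5)*f),16),(255,255,0),1)
    for y in range((y0+9)//10*10,y1,10):
        cv2.putText(c,str(y),(0,int((y-y0+.5)*f)+4),0,.32,(255,255,0),1); cv2.line(c,(22,int((y-y0+.5)*f)),(28,int((y-y0+.5)*f)),(255,255,0),1)
    cv2.imwrite(name,c[:,:,::-1])
E
python3 - <<'E'
from h import *
im=cv2.imread('pics/scene0.png')[:,:,::-1].copy(); crop(im,140,350,125,270,3.7,'pics/sc1.png')
im=cv2.imread('pics/top0.png')[:,:,::-1].copy(); crop(im,190,340,100,252,3.9,'pics/tc1.png'); crop(im,115,200,155,260,5,'pics/tray1.png')
E
```

```text
(no output)
```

View pics/sc1.png

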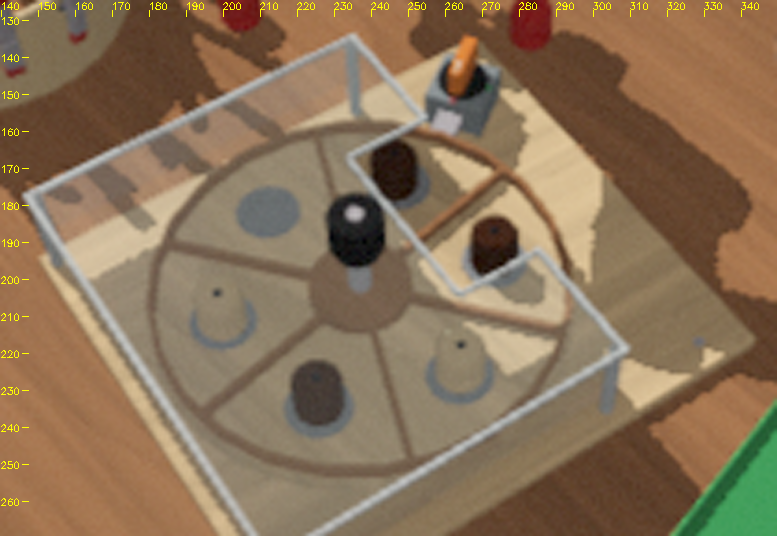

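View pics/tc1.png

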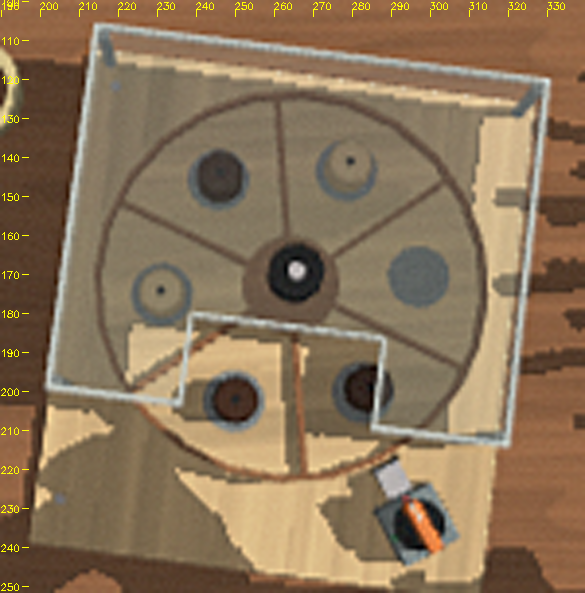

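View pics/tray1.png

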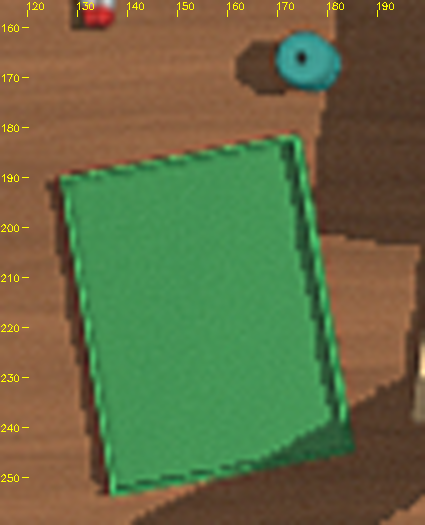

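The picture shows three walnut feet: two in front at top pixels (249,202) and (283,200), and one at back left at (246,145). The maples are at (231,175) and (279,142), and the right pocket is empty. The look-alikes are red at (365,212) and (307,268), turquoise at (176,168) and purple at (166,270). Next I fit the stand and tray poses.

Run:
```python
from h import *
from scipy.optimize import least_squares
S=cam('scene');T=cam('top')
# roof corners in stand frame
roof=[(-.125,-.205),(-.125,.205),(.205,.205),(.205,-.205),(-.045,-.085),(-.045,.085),(-.125,.085),(-.125,-.085)]
top={2:(214.5,106.5),3:(329.5,121),0:(319,212.5),1:(202.5,198.5),5:(238.5,181),4:(287.5,187.5),6:(236,202.5),7:(285.5,209.5)}
print([onz(T,v,.111).round(3) for v in top.values()])
sc={0:(254.5,157),1:(308.5,219)} 
print('knob',tri([(T,(266,169.2)),(S,(235.5,182.5))]))
scv={3:(235,135),2:(148,177.5),1:(308.5,219),7:(254,157),4:(234.5,167),5:(264,203),6:(285,192.5)}
def f(p):
    c,s=np.cos(p[2]),np.sin(p[2]); o=[]
    for KM,d in ((T,top),(S,scv)):
        for i,uv in d.items():
            x,y=roof[i]; P=[p[0]+c*x-s*y,p[1]+s*x+c*y,p[3]]
            o+=list((proj(KM,P)[0]-uv))
    return np.array(o)
r0=least_squares(f,[.5,-.1,0,.111],loss='soft_l1')
print(r0.x,np.degrees(r0.x[2]),f(r0.x).round(1))
# tray rim corners z .017
tt=[(128,190),(173.5,182.5),(184.5,245),(136.5,253)]
print([onz(T,v,.017).round(4) for v in tt])
```

```text
[array([0.817, 0.054, 0.111]), array([ 0.757, -0.347,  0.111]), array([ 0.439, -0.299,  0.111]), array([0.495, 0.101, 0.111]), array([ 0.553, -0.025,  0.111]), array([ 0.527, -0.193,  0.111]), array([ 0.479, -0.015,  0.111]), array([ 0.451, -0.184,  0.111])]
knob (array([ 0.58723515, -0.11888007,  0.15646949]), np.float64(0.0014702651284581646))
[ 0.58700787 -0.11939857 -0.16227717  0.11180232] -9.297796915129245 [  1.2  -1.5   2.4   0.1   0.9   2.4  -0.8  -0.4   1.   -0.9   0.8  -0.6
   0.2   0.5  -0.3   0.4 -88.1  40.9  63.3  98.9   0.7   0.5   1.6  -0.7
   0.1  -0.2  -0.1   0.6   0.7  -0.7]
[array([0.5372, 0.3886, 0.017 ]), array([0.5615, 0.2192, 0.017 ]), array([0.3301, 0.1804, 0.017 ]), array([0.3047, 0.357 , 0.017 ])]
```

Run:
```python
from h import *
im=cv2.imread('pics/scene0.png')[:,:,::-1].copy(); crop(im,310,420,215,315,6,'pics/traysc.png')
```

```text
(no output)
```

View pics/traysc.png

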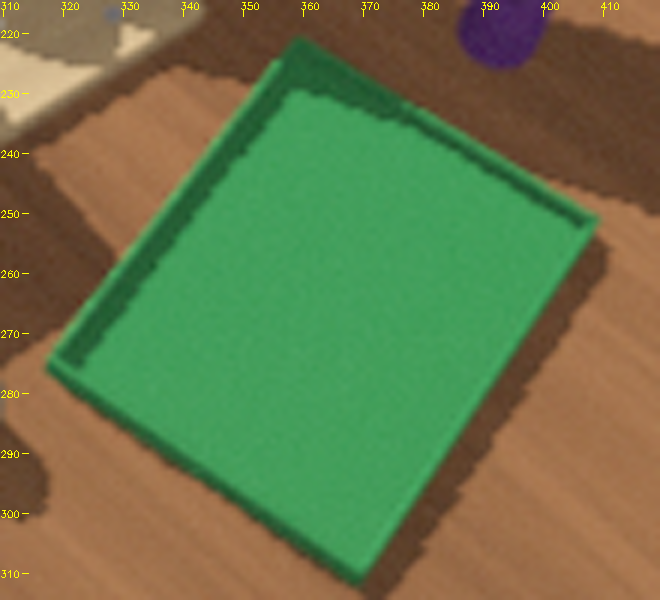

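Run:
```python
from h import *
from scipy.optimize import least_squares
S=cam('scene');T=cam('top')
def fit(pts,obs,p0):
    def f(p):
        c,s=np.cos(p[2]),np.sin(p[2]); o=[]
        for KM,d in obs:
            for i,uv in d.items():
                x,y=pts[i][:2]; P=[p[0]+c*x-s*y,p[1]+s*x+c*y,p[3]]
                o+=list((proj(KM,P)[0]-uv))
        return np.array(o)
    r0=least_squares(f,p0,loss='soft_l1'); print(r0.x.round(4),np.degrees(r0.x[2]).round(2),'\n',f(r0.x).round(1))
roof=[(-.125,-.205),(-.125,.205),(.205,.205),(.205,-.205),(-.045,-.085),(-.045,.085),(-.125,.085),(-.125,-.085)]
top={2:(214.5,106.5),3:(329.5,121),0:(319,212.5),1:(202.5,198.5),5:(238.5,181),4:(287.5,187.5),6:(236,202.5),7:(285.5,209.5)}
scv={0:(235,135),3:(148,177.5),1:(308.5,219),7:(254,157),4:(234.5,167),5:(264,203),6:(285,192.5)}
fit(roof,[(T,top)],[.58,-.12,-.16,.111]);fit(roof,[(S,scv)],[.58,-.12,-.16,.111])
fit(roof,[(T,top),(S,scv)],[.58,-.12,-.16,.111])
tr=[(.12,.09),(.12,-.09),(-.12,-.09),(-.12,.09)]
fit(tr,[(T,dict(enumerate([(127.5,189.5),(174,182),(184.5,245),(136.,253.5)]))),(S,dict(enumerate([(369.5,310.5),(317,274.5),(359,220.5),(409,250.5)])))],[.43,.28,.15,.017])
# feet: tops
c=[('wA top',(250,201),(271,185)),('wB',(283.5,198.5),(246,165)),('wC',(246,144.5),(225.5,225.5))]
for n,a,b in c: print(n,tri([(T,a),(S,b)]))
print('grip',tri([(T,(296.5,233)),(S,(263.5,140.5))]), onz(T,(294,228),.091),onz(T,(300,239.5),.091))
```

```text
[ 0.5887 -0.1175 -0.1471  0.0951] -8.43 
 [ 0.1  0.2 -0.1 -0.2  0.   1.1 -0.3  0.3  0.7 -0.6 -0.1 -1.   0.3  0.6
 -0.7 -0.3]
[ 0.5803 -0.1284 -0.1477  0.0937] -8.46 
 [ 0.4 -0.2 -0.2  0.1 -0.1 -0.3  0.7  0.  -0.3  0.6 -0.3  0.6 -0.1 -0.8]
[ 0.5875 -0.1184 -0.1475  0.1081] -8.45 
 [ 0.1 -0.6  1.1 -0.7  1.1  1.4 -0.5  0.5  0.9 -0.6  0.6 -0.9  0.4  0.8
 -0.1  0.   0.5 -0.5 -1.2  0.4  1.1  0.6  1.1  0.  -0.2  0.8  0.3  1.3
  0.7 -0.3]
[0.4349 0.2845 0.156  0.0159] 8.94 
 [-0.3 -0.1  0.9 -1.1  1.  -0.1  1.2  0.1  0.6  0.5 -0.1 -0.3  0.4 -0.5
  1.4  0.8]
wA top (array([ 0.48613556, -0.06579573,  0.10395266]), np.float64(0.005501854588354815))
wB (array([ 0.4911695 , -0.18078888,  0.10281683]), np.float64(0.0030251925200168593))
wC (array([ 0.68437612, -0.05454668,  0.09543248]), np.float64(0.0023585869104531592))
grip (array([ 0.37199776, -0.22416903,  0.09555197]), np.float64(0.005070854303329772)) [ 0.38677504 -0.21399543  0.091     ] [ 0.34664825 -0.23358399  0.091     ]
```

```bash
cat >> h.py <<'E'
SP=np.array([.5875,-.1188]); SY=-8.45; TR=np.array([.435,.2845]); TY=8.94
def st(x,y): a=np.radians(SY); return SP+np.array([np.cos(a)*x-np.sin(a)*y,np.sin(a)*x+np.cos(a)*y])
def tray(x,y): a=np.radians(TY); return TR+np.array([np.cos(a)*x-np.sin(a)*y,np.sin(a)*x+np.cos(a)*y])
def plan(pos,yaw,n=1):
    s=r.sense(); p=np.radians(yaw)
    Rt=np.array([[0,np.cos(p),np.sin(p)],[0,np.sin(p),-np.cos(p)],[-1,0,0]])
    R0=np.array(s['ee_rot']); rv=R.from_matrix(R0.T@Rt).as_rotvec(degrees=True); sh=R0.T@(np.array(pos)-s['tcp_pos'])
    print('t',s['time_s'],'tcp',np.round(s['tcp_pos'],4),'yaw',round(np.degrees(np.arctan2(R0[1,1],R0[0,1])),2),'w',round(s['gripper_width']*.087,4),'F',np.round(s['wrist_force'],1),'M',np.round(s['moment'],2),'j',np.round(s['joints'],1))
    print('turn',rv.round(2),'shift',sh.round(4),'len',np.linalg.norm(sh).round(3))
    for i in range(1,n): print((rv*i/n).round(1),(sh*i/n).round(4))
E
python3 -c "
from h import *
b=st(-.205,-.143);print(b)
plan([*b,.2],116.4)"
```

```text
[ 0.36371207 -0.23012367]
t 0.15 tcp [ 0.2665 -0.5649  0.2297] yaw 115.25 w 0.0869 F [0.3 0.6 0.2] M [-0.08  0.05  0.01] j [-49.9  22.1   0.4  -0.  -68.4 -14.8]
turn [-1.15 -0.01 -0.1 ] shift [0.0301 0.2612 0.2307] len 0.35
```

Call:
move_arm:
  increments: [-0.3,0,0,0.006,0.052,0.046,0.087,-0.5,0,0,0.012,0.105,0.092,0.087,-0.7,0,0,0.018,0.157,0.138,0.087,-0.9,0,0,0.024,0.209,0.184,0.087,-1.1,0,0,0.03,0.261,0.231,0.087,-1.1,0,-0.1,0.03,0.261,0.231,0.087,-1.1,0,-0.1,0.03,0.261,0.231,0.087,-1.1,0,-0.1,0.03,0.261,0.231,0.087,-1.1,0,-0.1,0.03,0.261,0.231,0.087,-1.1,0,-0.1,0.03,0.261,0.231,0.087,-1.1,0,-0.1,0.03,0.261,0.231,0.087,-1.1,0,-0.1,0.03,0.261,0.231,0.087]

```text
time_s: 1.15
tcp_pos: [0.3642, -0.2309, 0.2006]
ee_rot: [[0.001, -0.444, 0.896], [-0.002, 0.896, 0.444], [-1.0, -0.002, -0.0]]
wrist_force: [0.1, -0.5, 0.2]
gripper_width: 1.0
```

```bash
python3 -c "
from h import *
W=cam('wrist');im=r.capture('wrist');cv2.imwrite('pics/w1.png',im[:,:,::-1])
b=st(-.205,-.143);print(proj(W,[*b,.091]),proj(W,[*(b+.025*np.array([.896,.444])),.091]),proj(W,[*(b-.025*np.array([.896,.444])),.091]))
plan([*b,.11],116.4)"
```

```text
[[254.24171811 185.75798295]] [[254.16902334 213.74723262]] [[254.31780516 156.46262336]]
t 1.2 tcp [ 0.3641 -0.2312  0.2005] yaw 116.3 w 0.0869 F [-0.8  0.8  0.7] M [-0.03  0.04 -0.  ] j [-10.6   4.4 -27.9   0.1 -57.7 -53.1]
turn [-0.1  -0.01  0.1 ] shift [0.0905 0.0013 0.0001] len 0.091
```

View pics/w1.png

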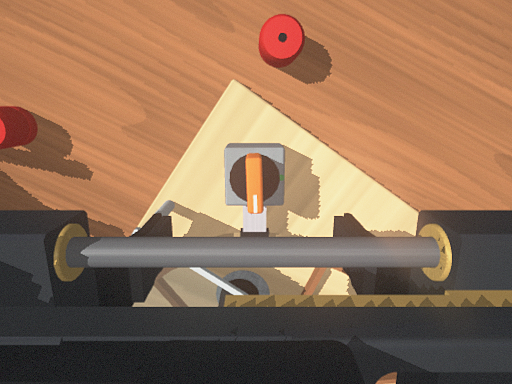

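The wrist view shows the orange bar spanning (254,153) to (254,213), exactly where predicted. The red look-alike is clear of it, at (281,40). I'm going down to the bar.

Call:
move_arm:
  increments: [0,0,0,0.03,0.0,0,0.087,0,0,0,0.06,0.001,0,0.087,0,0,0,0.09,0.001,0,0.087,0,0,0,0.115,0.0013,0,0.087,0,0,0,0.1305,0.0013,0,0.087,0,0,0,0.1305,0.0013,0,0.087,0,0,0,0.1305,0.0013,0,0.06,0,0,0,0.1305,0.0013,0,0.03,0,0,0,0.1305,0.0013,0,0.0,0,0,0,0.1305,0.0013,0,0.0,0,0,0,0.1305,0.0013,0,0.0,0,0,0,0.1305,0.0013,0,0.0]

```text
time_s: 2.2
tcp_pos: [0.3641, -0.2297, 0.0707]
ee_rot: [[0.002, -0.444, 0.896], [-0.002, 0.896, 0.444], [-1.0, -0.003, 0.001]]
wrist_force: [0.4, 0.0, -0.2]
gripper_width: 0.629
```

```bash
python3 -c "
from h import *
b=st(-.205,-.143)
plan([*b,.070],116.4)"
```

```text
t 2.2 tcp [ 0.3641 -0.2297  0.0707] yaw 116.36 w 0.0547 F [ 0.4  0.  -0.2] M [-0.02  0.04  0.05] j [-10.4  14.9 -38.2   0.1 -36.7 -53.4]
turn [-0.04  0.07  0.16] shift [ 0.0007 -0.0002 -0.0005] len 0.001
```

Fingers still closing.

Call:
move_arm:
  increments: [0,0,0,0.0007,0,0,0,0,0,0,0.0007,0,0,0,0,0,0,0.0007,0,0,0,0,0,0,0.0007,0,0,0,0,0,0,0.0007,0,0,0,0,0,0,0.0007,0,0,0,0,0,0,0.0007,0,0,0,0,0,0,0.0007,0,0,0,0,0,0,0.0007,0,0,0]

```text
time_s: 2.95
tcp_pos: [0.3638, -0.2296, 0.0694]
ee_rot: [[0.001, -0.444, 0.896], [-0.002, 0.896, 0.444], [-1.0, -0.002, -0.0]]
wrist_force: [-0.8, 2.4, 3.5]
gripper_width: 0.161
```

Call:
move_arm:
  increments: [-6,0,0,0,0,0,0,-12,0,0,0,0,0,0,-18,0,0,0,0,0,0,-24,0,0,0,0,0,0,-30,0,0,0,0,0,0,-36,0,0,0,0,0,0,-42,0,0,0,0,0,0,-48,0,0,0,0,0,0,-54,0,0,0,0,0,0,-60,0,0,0,0,0,0,-66,0,0,0,0,0,0,-72,0,0,0,0,0,0]

```text
time_s: 3.95
tcp_pos: [0.3638, -0.2296, 0.0694]
ee_rot: [[0.001, -0.989, -0.151], [-0.002, -0.151, 0.989], [-1.0, -0.0, -0.002]]
wrist_force: [-0.0, 1.3, 3.9]
gripper_width: 0.156
```

```bash
python3 -c "
from h import *
b=st(-.205,-.143)
plan([*b,.070],206.4)"
```

```text
t 3.95 tcp [ 0.3638 -0.2296  0.0694] yaw -171.33 w 0.0136 F [-0.   1.3  3.9] M [0.59 0.37 0.08] j [-10.4  15.1 -38.3   0.1 -36.6  18.9]
turn [-1.773e+01 -1.000e-01  1.000e-02] shift [-0.0006  0.0002 -0.0005] len 0.001
```

Call:
move_arm:
  increments: [-6,0,0,0,0,0,0,-12,0,0,0,0,0,0,-18,0,0,0,0,0,0,-18.5,0,0,0,0,0,0,-18.5,0,0,0,0,0,0,-18.5,0,0,0,0,0,0,-18.5,0,0,0,0,0,0.04,-18.5,0,0,0,0,0,0.087,-18.5,0,0,0,0,0,0.087,-18.5,0,0,0,0,0,0.087,-18.5,0,0,0,0,0,0.087,-18.5,0,0,0,0,0,0.087]

```text
time_s: 4.95
tcp_pos: [0.3638, -0.2298, 0.0694]
ee_rot: [[0.001, -0.892, -0.452], [-0.002, -0.452, 0.892], [-1.0, 0.0, -0.002]]
wrist_force: [-0.3, -0.1, 1.8]
gripper_width: 0.532
```

Call:
move_arm:
  increments: [0,0,0,0,0,0,0.087,0,0,0,-0.02,0,0,0.087,0,0,0,-0.05,0,0,0.087,0,0,0,-0.09,0,0,0.087,0,0,0,-0.13,0,0,0.087,0,0,0,-0.13,0,0,0.087,0,0,0,-0.13,0,0,0.087]

```text
time_s: 5.53
tcp_pos: [0.3647, -0.2296, 0.2013]
ee_rot: [[0.006, -0.892, -0.452], [-0.002, -0.452, 0.892], [-1.0, -0.005, -0.005]]
wrist_force: [0.0, 0.4, -0.3]
gripper_width: 0.982
```

```bash
python3 -c "
from h import *
for n in ['wrist','top','scene']: cv2.imwrite(f'pics/{n}2.png',r.capture(n)[:,:,::-1])
im=cv2.imread('pics/scene2.png')[:,:,::-1].copy(); crop(im,140,350,125,270,3.7,'pics/sc2.png')
for y in (-8.45+90,-8.45-90): plan([*SP,.20],y)"
```

```text
t 5.6833 tcp [ 0.3625 -0.2291  0.1979] yaw -153.17 w 0.0861 F [-0.4 -0.2  0.3] M [ 0.01  0.13 -0.03] j [-10.4   4.4 -28.3   0.1 -57.5  37.2]
turn [ 1.2528e+02 -1.2000e-01 -1.2000e-01] shift [-0.0027 -0.2506 -0.0032] len 0.251
t 5.6833 tcp [ 0.3625 -0.2291  0.1979] yaw -153.17 w 0.0861 F [-0.4 -0.2  0.3] M [ 0.01  0.13 -0.03] j [-10.4   4.4 -28.3   0.1 -57.5  37.2]
turn [-54.72   0.1   -0.1 ] shift [-0.0027 -0.2506 -0.0032] len 0.251
```

View pics/wrist2.png

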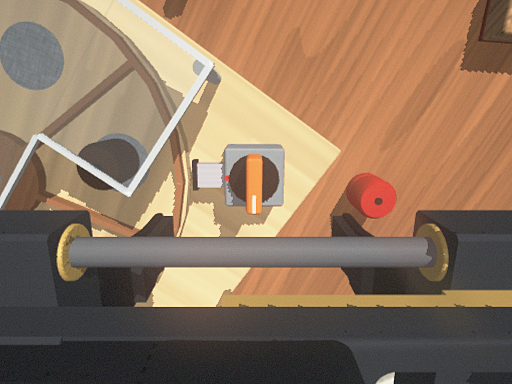

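View pics/sc2.png

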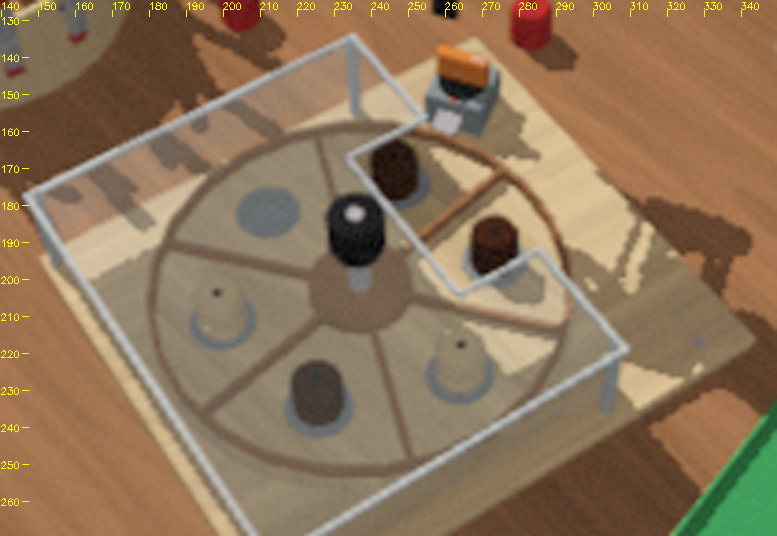

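The picture shows the brake bar a quarter turn over, with its tip at wrist pixel (254,205), pointing to the green mark. The feet are unchanged. I'm going to the spindle knob.

```bash
python3 -c "
from h import *
plan([*SP,.20],206.8)"
```

```text
t 5.6833 tcp [ 0.3625 -0.2291  0.1979] yaw -153.17 w 0.0861 F [-0.4 -0.2  0.3] M [ 0.01  0.13 -0.03] j [-10.4   4.4 -28.3   0.1 -57.5  37.2]
turn [ 0.03  0.04 -0.13] shift [-0.0027 -0.2506 -0.0032] len 0.251
```

Call:
move_arm:
  increments: [0,0,0,-0.002,-0.04,0,0.087,0,0,0,-0.002,-0.08,-0.001,0.087,0,0,0,-0.002,-0.12,-0.001,0.087,0,0,0,-0.002,-0.16,-0.002,0.087,0,0,0,-0.002,-0.2,-0.003,0.087,0,0,0,-0.002,-0.235,-0.003,0.087,0,0,0,-0.002,-0.2506,-0.0032,0.087,0,0,0,-0.002,-0.2506,-0.0032,0.087,0,0,0,-0.002,-0.2506,-0.0032,0.087,0,0,0,-0.002,-0.2506,-0.0032,0.087]

```text
time_s: 6.52
tcp_pos: [0.5873, -0.1194, 0.1997]
ee_rot: [[-0.003, -0.892, -0.451], [-0.002, -0.451, 0.892], [-1.0, 0.003, -0.0]]
wrist_force: [0.3, -0.1, 0.7]
gripper_width: 0.998
```

```bash
python3 -c "
from h import *
W=cam('wrist');im=r.capture('wrist');cv2.imwrite('pics/w3.png',im[:,:,::-1])
print(proj(W,[*SP,.158]))
plan([*SP,.129],206.8)"
```

```text
[[251.65572858 214.07549872]]
t 6.5667 tcp [ 0.5873 -0.1196  0.2003] yaw -153.19 w 0.0871 F [-0.4  0.  -0.4] M [0.   0.17 0.04] j [  4.   20.9  -5.9   0.1 -63.4  22.8]
turn [ 0.01 -0.03 -0.14] shift [ 0.0713 -0.0007  0.0006] len 0.071
```

View pics/w3.png

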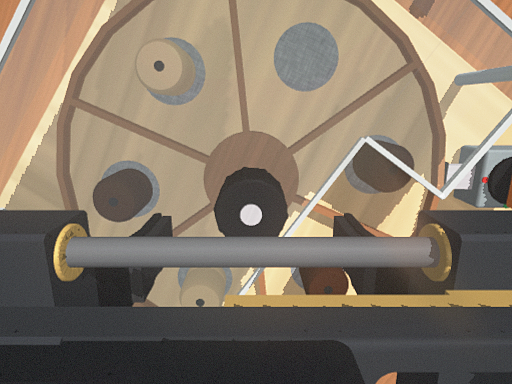

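The knob's white dot is at (251,215), against a prediction of (251.7,214), so it is centred. I go down and close.

Call:
move_arm:
  increments: [0,0,0,0.03,-0.0007,0.0005,0.087,0,0,0,0.055,-0.0007,0.0005,0.087,0,0,0,0.071,-0.0007,0.0005,0.087,0,0,0,0.071,-0.0007,0.0005,0.087,0,0,0,0.071,-0.0007,0.0005,0.04,0,0,0,0.071,-0.0007,0.0005,0.04,0,0,0,0.071,-0.0007,0.0005,0.04,0,0,0,0.071,-0.0007,0.0005,0.04,0,0,0,0.071,-0.0007,0.0005,0.04,0,0,0,0.071,-0.0007,0.0005,0.04,0,0,0,0.071,-0.0007,0.0005,0.04,0,0,0,0.071,-0.0007,0.0005,0.04]

```text
time_s: 7.57
tcp_pos: [0.5882, -0.1189, 0.1307]
ee_rot: [[-0.002, -0.892, -0.452], [-0.002, -0.452, 0.892], [-1.0, 0.003, -0.001]]
wrist_force: [-3.2, -1.8, 3.3]
gripper_width: 0.544
```

```bash
python3 -c "
from h import *
plan([*SP,.129],206.8-41)"
```

```text
t 7.5667 tcp [ 0.5882 -0.1189  0.1307] yaw -153.13 w 0.0474 F [-3.2 -1.8  3.3] M [-0.51  1.12  0.03] j [  4.1  24.6 -10.9   0.2 -54.5  22.7]
turn [41.07 -0.13 -0.11] shift [0.0017 0.0005 0.0004] len 0.002
```

Call:
move_arm:
  increments: [1.5,0,0,0,0,0,0.04,4.5,0,0,0,0,0,0.04,8.5,0,0,0,0,0,0.04,12.5,0,0,0,0,0,0.04,17,0,0,0,0,0,0.04,21.5,0,0,0,0,0,0.04,26,0,0,0,0,0,0.04,30,0,0,0,0,0,0.04,34,0,0,0,0,0,0.04,37.5,0,0,0,0,0,0.04,40,0,0,0,0,0,0.04,41,0,0,0,0,0,0.04]

```text
time_s: 8.57
tcp_pos: [0.5872, -0.119, 0.1307]
ee_rot: [[-0.003, -0.969, 0.246], [-0.002, 0.246, 0.969], [-1.0, 0.003, -0.003]]
wrist_force: [-4.8, -1.7, 4.9]
gripper_width: 0.546
```

Call:
move_arm:
  increments: [0,0,0,0,0,0,0.04,0,0,0,0,0,0,0.06,0,0,0,0,0,0,0.087,0,0,0,0,0,0,0.087,0,0,0,0,0,0,0.087,0,0,0,0,0,0,0.087,0,0,0,-0.02,0,0,0.087,0,0,0,-0.05,0,0,0.087,0,0,0,-0.075,0,0,0.087,0,0,0,-0.075,0,0,0.087]

```text
time_s: 9.4
tcp_pos: [0.5926, -0.1187, 0.2115]
ee_rot: [[0.012, -0.97, 0.243], [-0.003, 0.243, 0.97], [-1.0, -0.013, 0.0]]
wrist_force: [-0.2, 0.3, 1.5]
gripper_width: 0.99
```

```bash
python3 -c "
from h import *
plan([*st(-.17,0),.20],261.55)"
```

```text
t 9.4 tcp [ 0.5926 -0.1187  0.2115] yaw 165.93 w 0.0861 F [-0.2  0.3  1.5] M [ 0.05 -0.03  0.03] j [  4.1  20.4  -4.9   0.3 -63.9 -18.3]
turn [-95.61  -0.61   0.56] shift [ 0.0093  0.1742 -0.018 ] len 0.175
```

Call:
move_arm:
  increments: [-7,0,0,0.002,0.02,-0.002,0.087,-14,0,0,0.004,0.045,-0.004,0.087,-21,0,0,0.006,0.07,-0.007,0.087,-28,0,0,0.008,0.09,-0.009,0.087,-35,0,0,0.009,0.11,-0.011,0.087,-42,0,0,0.009,0.125,-0.013,0.087,-49,0,0,0.009,0.135,-0.014,0.087,-56,0,0,0.009,0.135,-0.014,0.087,-63,0,0,0.009,0.135,-0.014,0.087,-70,0,0,0.009,0.135,-0.014,0.087,-77,0,0,0.009,0.135,-0.014,0.087,-84,0,0,0.009,0.135,-0.014,0.087]

```text
time_s: 10.4
tcp_pos: [0.4549, -0.0988, 0.1962]
ee_rot: [[0.002, -0.339, -0.941], [-0.001, -0.941, 0.339], [-1.0, 0.001, -0.002]]
wrist_force: [0.3, 0.8, 0.4]
gripper_width: 0.998
```

```bash
python3 -c "
from h import *
plan([*st(-.125,0),.20],261.55)"
```

```text
t 10.4 tcp [ 0.4549 -0.0988  0.1962] yaw -109.79 w 0.0868 F [0.3 0.8 0.4] M [-0.06  0.18 -0.01] j [  7.9   8.1 -24.2   0.1 -57.6  62.3]
turn [-11.34  -0.1   -0.05] shift [-0.0038 -0.0015 -0.009 ] len 0.01
```

Call:
move_arm:
  increments: [-6,0,0,-0.002,-0.001,-0.005,0.087,-11.3,0,0,-0.004,-0.0015,-0.009,0.087,-11.3,0,0,-0.004,-0.0015,-0.009,0.087,-11.3,0,0,-0.004,-0.0015,-0.009,0.087,-11.3,0,0,-0.004,-0.0015,-0.009,0.087]

```text
time_s: 10.82
tcp_pos: [0.4634, -0.1006, 0.2]
ee_rot: [[0.0, -0.156, -0.988], [-0.001, -0.988, 0.156], [-1.0, 0.001, -0.001]]
wrist_force: [0.1, 0.4, 1.1]
gripper_width: 1.003
```

```bash
python3 -c "
from h import *
W=cam('wrist');im=r.capture('wrist');cv2.imwrite('pics/w4.png',im[:,:,::-1])
T=cam('top');S=cam('scene')
a=r.capture('top');cv2.imwrite('pics/t4.png',a[:,:,::-1]);b=r.capture('scene');crop(b,140,350,125,270,3.7,'pics/sc4.png')
for x in [(-.12,0,.092),(-.12,-.021,.092),(-.12,.021,.092),(-.12,0,.048)]: print(proj(W,[*st(*x[:2]),x[2]]),proj(S,[*st(*x[:2]),x[2]]))
plan([*st(-.12,0),.20],261.55)"
```

```text
[[251.39617345 181.50790779]] [[268.49757647 177.81704684]]
[[276.45822492 181.31195382]] [[264.78541927 173.52219921]]
[[226.34190992 181.70380086]] [[272.26264503 182.17311123]]
[[251.51155813 171.06423544]] [[268.30983582 185.975005  ]]
t 10.9667 tcp [ 0.4635 -0.1006  0.2001] yaw -98.9 w 0.087 F [ 0.3  0.7 -0.7] M [-0.09  0.13 -0.03] j [  7.5   8.8 -22.7   0.1 -58.5  73.5]
turn [-0.45 -0.05 -0.08] shift [ 0.0001 -0.0002 -0.0054] len 0.005
```

View pics/w4.png

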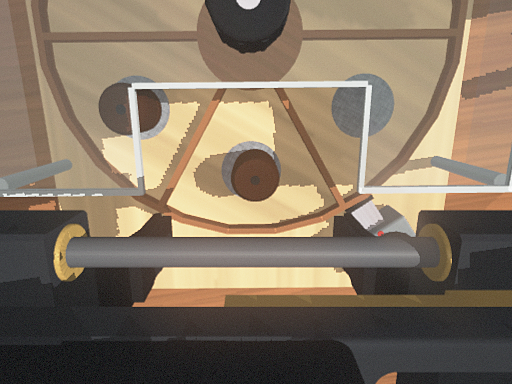

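View pics/sc4.png

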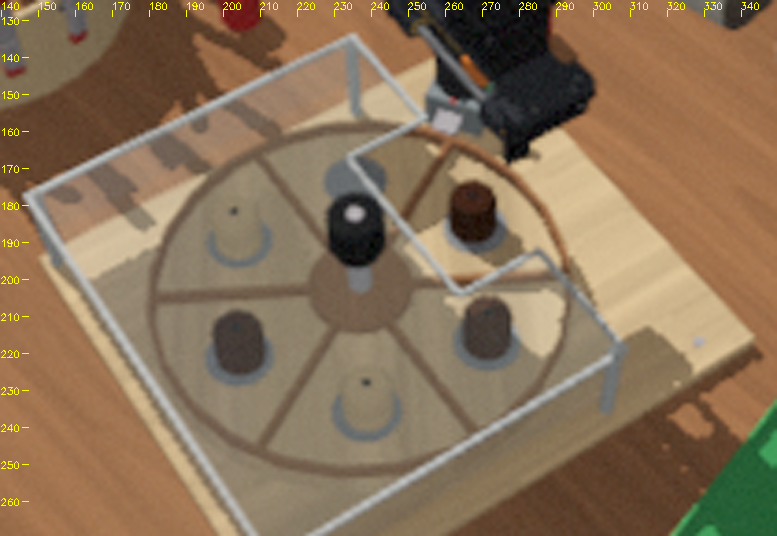

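```bash
python3 -c "
from h import *
W=cam('wrist');S=cam('scene')
print(tri([(W,(255.5,181)),(S,(267.3,177.3))]))
plan([*st(-.12,-.0033),.063],261.55)"
```

```text
(array([ 0.46944789, -0.10501195,  0.09201546]), np.float64(0.0010978739774541212))
t 10.9667 tcp [ 0.4635 -0.1006  0.2001] yaw -98.9 w 0.087 F [ 0.3  0.7 -0.7] M [-0.09  0.13 -0.03] j [  7.5   8.8 -22.7   0.1 -58.5  73.5]
turn [-0.45 -0.05 -0.08] shift [ 0.1371  0.0029 -0.0053] len 0.137
```

Call:
move_arm:
  increments: [-0.2,0,0,0.01,0.003,-0.0055,0.066,-0.4,0,0,0.02,0.0035,-0.006,0.066,-0.4,0,0,0.05,0.0035,-0.006,0.066,-0.4,0,0,0.08,0.0035,-0.006,0.066,-0.4,0,0,0.105,0.0035,-0.006,0.066,-0.4,0,0,0.125,0.0035,-0.006,0.066,-0.4,0,0,0.135,0.0035,-0.006,0.066,-0.4,0,0,0.135,0.0035,-0.006,0.066,-0.4,0,0,0.135,0.0035,-0.006,0.03,-0.4,0,0,0.135,0.0035,-0.006,0.03,-0.4,0,0,0.135,0.0035,-0.006,0.03,-0.4,0,0,0.135,0.0035,-0.006,0.03]

```text
time_s: 11.97
tcp_pos: [0.4699, -0.1052, 0.0662]
ee_rot: [[0.003, -0.147, -0.989], [-0.001, -0.989, 0.147], [-1.0, 0.001, -0.003]]
wrist_force: [0.1, 0.2, -0.7]
gripper_width: 0.538
```

Call:
move_arm:
  increments: [0,0,0,0,0,0,0.03,0,0,0,0,0,0,0.03,0,0,0,0,0,0,0.03,0,0,0,0,0,0,0.03,0,0,0,0,0,0,0.03]

```text
time_s: 12.38
tcp_pos: [0.4697, -0.1052, 0.066]
ee_rot: [[0.002, -0.146, -0.989], [-0.002, -0.989, 0.146], [-1.0, 0.001, -0.002]]
wrist_force: [-0.6, 0.7, 6.5]
gripper_width: 0.475
```

```bash
python3 -c "
from h import *
for n in ['wrist','top']: cv2.imwrite(f'pics/{n}5.png',r.capture(n)[:,:,::-1])
plan([*st(-.12,0),.2],261.55)
print(tray(.065,0),tray(0,0),tray(-.065,0))"
```

```text
t 12.4833 tcp [ 0.4698 -0.1052  0.066 ] yaw -98.42 w 0.0411 F [-0.8  0.7  6.2] M [ 0.13  0.44 -0.01] j [  6.8  19.5 -31.7   0.2 -38.7  74.6]
turn [ 0.03 -0.14 -0.08] shift [-0.134  -0.0037  0.0012] len 0.134
[0.49921036 0.294601  ] [0.435  0.2845] [0.37078964 0.274399  ]
```

View pics/wrist5.png

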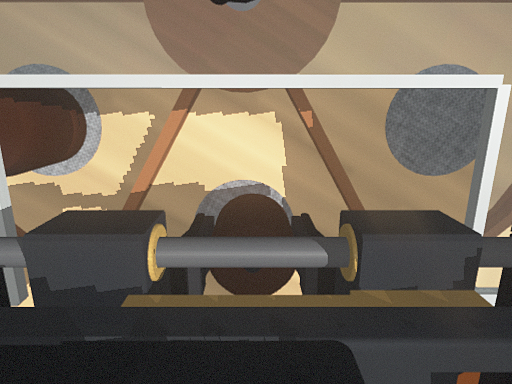

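The wrist view shows the foot gripped at (252,245), opening 41 mm. I lift it.

Call:
move_arm:
  increments: [0,0,0,-0.006,0,0,0.03,0,0,0,-0.02,0,0,0.03,0,0,0,-0.04,0,0,0.03,0,0,0,-0.065,0,0,0.03,0,0,0,-0.09,0,0,0.03,0,0,0,-0.11,0,0,0.03,0,0,0,-0.125,0,0,0.03,0,0,0,-0.132,0,0,0.03,0,0,0,-0.134,0,0,0.03,0,0,0,-0.134,0,0,0.03]

```text
time_s: 13.32
tcp_pos: [0.4688, -0.1049, 0.199]
ee_rot: [[0.0, -0.147, -0.989], [-0.001, -0.989, 0.147], [-1.0, 0.001, -0.001]]
wrist_force: [-0.5, 0.0, -0.8]
gripper_width: 0.469
```

```bash
python3 -c "
from h import *
plan([*tray(.065,0),.15],278.94)"
```

```text
t 13.3167 tcp [ 0.4688 -0.1049  0.199 ] yaw -98.46 w 0.0408 F [-0.5  0.  -0.8] M [-0.08  0.12  0.03] j [  6.9   9.5 -22.    0.1 -58.5  74.6]
turn [-17.4   -0.03  -0.07] shift [ 0.0485 -0.3997  0.0287] len 0.404
```

Call:
move_arm:
  increments: [0,0,0,0,-0.01,0.001,0.03,-1,0,0,0,-0.03,0.003,0.03,-3,0,0,0,-0.06,0.005,0.03,-5,0,0,0,-0.095,0.008,0.03,-7,0,0,0,-0.135,0.011,0.03,-9,0,0,0,-0.175,0.014,0.03,-11,0,0,0,-0.215,0.017,0.03,-13,0,0,0.005,-0.255,0.02,0.03,-15,0,0,0.01,-0.295,0.023,0.03,-16,0,0,0.02,-0.335,0.025,0.03,-17,0,0,0.03,-0.37,0.027,0.03,-17.4,0,0,0.04,-0.39,0.028,0.03]

```text
time_s: 14.32
tcp_pos: [0.498, 0.2886, 0.1564]
ee_rot: [[-0.0, 0.159, -0.987], [-0.003, -0.987, -0.159], [-1.0, 0.002, 0.001]]
wrist_force: [0.2, -0.2, -1.2]
gripper_width: 0.475
```

```bash
python3 -c "
from h import *
plan([*tray(.065,0),.024],278.94)"
```

```text
t 14.3167 tcp [0.498  0.2886 0.1564] yaw -80.84 w 0.0413 F [ 0.2 -0.2 -1.2] M [-0.16  0.02 -0.02] j [ 46.3  21.  -12.7   0.1 -56.5  52.8]
turn [ 0.22  0.05 -0.14] shift [ 0.1324 -0.006  -0.0023] len 0.133
```

Call:
move_arm:
  increments: [0.2,0,0,0.01,-0.006,-0.002,0.03,0.2,0,0,0.03,-0.006,-0.002,0.03,0.2,0,0,0.055,-0.006,-0.002,0.03,0.2,0,0,0.08,-0.006,-0.002,0.03,0.2,0,0,0.1,-0.006,-0.002,0.03,0.2,0,0,0.115,-0.006,-0.002,0.03,0.2,0,0,0.12,-0.006,-0.002,0.03,0.2,0,0,0.124,-0.006,-0.002,0.03,0.2,0,0,0.128,-0.006,-0.002,0.03,0.2,0,0,0.128,-0.006,-0.002,0.03,0.2,0,0,0.128,-0.006,-0.002,0.03]

```text
time_s: 15.23
tcp_pos: [0.5002, 0.2911, 0.0313]
ee_rot: [[0.002, 0.152, -0.988], [-0.001, -0.988, -0.152], [-1.0, 0.001, -0.002]]
wrist_force: [-0.4, 1.2, -0.6]
gripper_width: 0.474
```

```bash
python3 -c "
from h import *
W=cam('wrist');print(proj(W,[*tray(.065,0),.049]))
cv2.imwrite('pics/w6.png',r.capture('wrist')[:,:,::-1]);crop(r.capture('scene'),300,420,195,315,5,'pics/s6.png')
plan([*tray(.065,0),.0225],278.94)"
```

```text
[[242.999236  256.1504408]]
t 15.3333 tcp [0.5003 0.2912 0.0316] yaw -81.24 w 0.0415 F [-0.1 -0.4 -0.3] M [-0.09  0.16  0.07] j [ 46.3  29.9 -19.6   0.2 -40.5  52.4]
turn [-0.18 -0.12 -0.03] shift [ 0.0091 -0.0035  0.0006] len 0.01
```

View pics/w6.png

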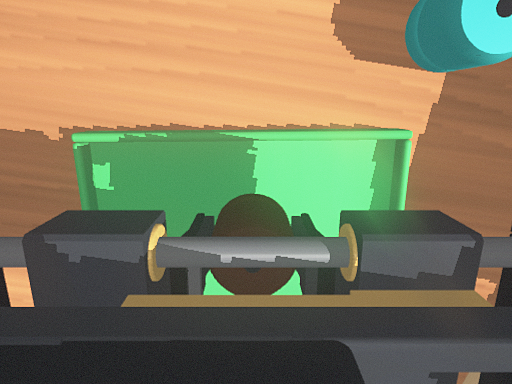

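View pics/s6.png

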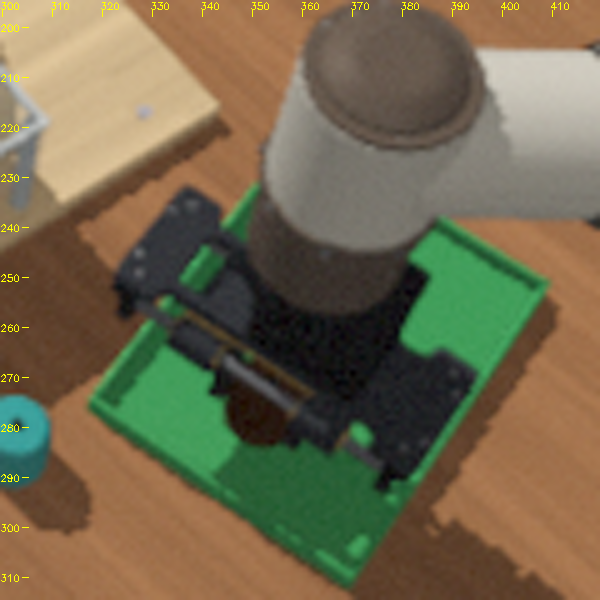

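Foot is over the tray's far part, at (252,245) between walls at columns 78 and 410. I lower the last bit.

Call:
move_arm:
  increments: [0,0,0,0.002,-0.001,0,0.03,0,0,0,0.004,-0.003,0,0.03,0,0,0,0.006,-0.0035,0,0.03,0,0,0,0.0075,-0.0035,0,0.03,0,0,0,0.0085,-0.0035,0,0.03,0,0,0,0.0085,-0.0035,0,0.03,0,0,0,0.0085,-0.0035,0,0.03]

```text
time_s: 15.92
tcp_pos: [0.4993, 0.2945, 0.0231]
ee_rot: [[0.001, 0.153, -0.988], [-0.001, -0.988, -0.153], [-1.0, 0.002, -0.001]]
wrist_force: [-2.0, -0.3, 6.2]
gripper_width: 0.475
```

Call:
move_arm:
  increments: [0,0,0,0,0,0,0.04,0,0,0,0,0,0,0.045,0,0,0,0,0,0,0.055,0,0,0,0,0,0,0.062,0,0,0,0,0,0,0.062,0,0,0,0,0,0,0.062,0,0,0,-0.01,0,0,0.062,0,0,0,-0.03,0,0,0.062,0,0,0,-0.06,0,0,0.062,0,0,0,-0.1,0,0,0.062,0,0,0,-0.14,0,0,0.062,0,0,0,-0.177,0,0,0.062]

```text
time_s: 16.92
tcp_pos: [0.4992, 0.2944, 0.2023]
ee_rot: [[0.002, 0.152, -0.988], [-0.001, -0.988, -0.152], [-1.0, 0.001, -0.002]]
wrist_force: [0.4, 0.8, -0.6]
gripper_width: 0.712
```

```bash
python3 -c "
from h import *
plan([*SP,.205],230)
plan([*st(-.12,-.01),.205],240)
cv2.imwrite('pics/w7.png',r.capture('wrist')[:,:,::-1])"
```

```text
t 16.9167 tcp [0.4992 0.2944 0.2023] yaw -81.23 w 0.0619 F [ 0.4  0.8 -0.6] M [-0.04  0.06  0.02] j [ 46.6  18.8  -8.7   0.1 -62.4  52.1]
turn [ 4.877e+01 -1.300e-01 -1.000e-02] shift [-0.0022  0.4219 -0.0243] len 0.423
t 16.9167 tcp [0.4992 0.2944 0.2023] yaw -81.23 w 0.0619 F [ 0.4  0.8 -0.6] M [-0.04  0.06  0.02] j [ 46.6  18.8  -8.7   0.1 -62.4  52.1]
turn [ 3.877e+01 -1.300e-01 -2.000e-02] shift [-0.0025  0.3959  0.0933] len 0.407
```

View pics/w7.png

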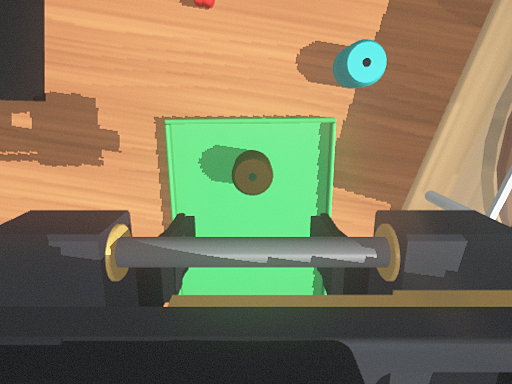

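The first foot stands upright in the tray at (252,173). I go back to the knob.

Call:
move_arm:
  increments: [3,0,0,-0.002,0.02,-0.001,0.087,7,0,0,-0.003,0.06,-0.003,0.087,12,0,0,-0.003,0.1,-0.005,0.087,17,0,0,-0.003,0.14,-0.008,0.087,22,0,0,-0.003,0.18,-0.01,0.087,27,0,0,-0.003,0.22,-0.012,0.087,32,0,0,-0.003,0.26,-0.015,0.087,37,0,0,-0.003,0.3,-0.017,0.087,42,0,0,-0.003,0.34,-0.02,0.087,46,0,0,-0.003,0.38,-0.022,0.087,48.8,0,0,-0.003,0.41,-0.024,0.087,48.8,0,0,-0.003,0.422,-0.0243,0.087]

```text
time_s: 17.97
tcp_pos: [0.5877, -0.1225, 0.203]
ee_rot: [[0.001, -0.647, -0.762], [-0.002, -0.762, 0.647], [-1.0, 0.001, -0.002]]
wrist_force: [-0.0, -0.3, 0.3]
gripper_width: 1.001
```

Call:
move_arm:
  increments: [0,0,0,0,0,0,0.087,0,0,0,0,0,0,0.087,0,0,0,0,0,0,0.087]

```text
time_s: 18.22
tcp_pos: [0.5872, -0.1178, 0.203]
ee_rot: [[0.001, -0.642, -0.766], [-0.001, -0.766, 0.642], [-1.0, 0.001, -0.001]]
wrist_force: [-0.8, 0.4, -0.1]
gripper_width: 1.002
```

```bash
python3 -c "
from h import *
plan([*SP,.129],230)
W=cam('wrist');print(proj(W,[*SP,.158]));cv2.imwrite('pics/w8.png',r.capture('wrist')[:,:,::-1])"
```

```text
t 18.2167 tcp [ 0.5872 -0.1178  0.203 ] yaw -129.97 w 0.0871 F [-0.8  0.4 -0.1] M [-0.01  0.18 -0.04] j [  4.2  20.6  -5.8   0.1 -63.5  45.8]
turn [ 0.03 -0.08 -0.03] shift [ 0.074   0.0005 -0.0008] len 0.074
[[252.95105175 210.78416458]]
```

View pics/w8.png

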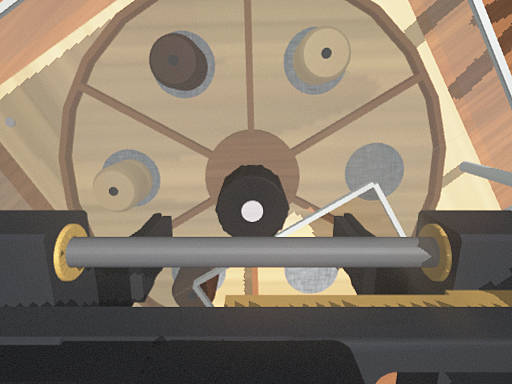

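Call:
move_arm:
  increments: [0,0,0,0.03,0.0005,-0.0008,0.087,0,0,0,0.06,0.0005,-0.0008,0.087,0,0,0,0.073,0.0005,-0.0008,0.087,0,0,0,0.073,0.0005,-0.0008,0.087,0,0,0,0.073,0.0005,-0.0008,0.04,0,0,0,0.073,0.0005,-0.0008,0.04,0,0,0,0.073,0.0005,-0.0008,0.04,0,0,0,0.073,0.0005,-0.0008,0.04,0,0,0,0.073,0.0005,-0.0008,0.04,0,0,0,0.073,0.0005,-0.0008,0.04,0,0,0,0.073,0.0005,-0.0008,0.04,0,0,0,0.073,0.0005,-0.0008,0.04]

```text
time_s: 19.27
tcp_pos: [0.5888, -0.1189, 0.1303]
ee_rot: [[0.004, -0.643, -0.765], [-0.0, -0.766, 0.643], [-1.0, -0.002, -0.003]]
wrist_force: [1.2, 4.9, 1.1]
gripper_width: 0.544
```

Call:
move_arm:
  increments: [-1,0,0,0,0,0,0.04,-3,0,0,0,0,0,0.04,-7,0,0,0,0,0,0.04,-12,0,0,0,0,0,0.04,-17,0,0,0,0,0,0.04,-22,0,0,0,0,0,0.04,-27,0,0,0,0,0,0.04,-32,0,0,0,0,0,0.04,-37,0,0,0,0,0,0.04,-42,0,0,0,0,0,0.04,-47,0,0,0,0,0,0.04,-51,0,0,0,0,0,0.04]

```text
time_s: 20.27
tcp_pos: [0.5892, -0.1176, 0.1303]
ee_rot: [[0.004, 0.195, -0.981], [0.001, -0.981, -0.195], [-1.0, -0.0, -0.005]]
wrist_force: [2.0, 9.3, 2.1]
gripper_width: 0.542
```

Call:
move_arm:
  increments: [-3,0,0,0,0,0,0.04,-6,0,0,0,0,0,0.04,-7.5,0,0,0,0,0,0.04,-7.5,0,0,0,0,0,0.04,-7.5,0,0,0,0,0,0.04,-7.5,0,0,0,0,0,0.06,-7.5,0,0,0,0,0,0.087,-7.5,0,0,0,0,0,0.087,-7.5,0,0,0,0,0,0.087,-7.5,0,0,0,0,0,0.087,-7.5,0,0,0,0,0,0.087]

```text
time_s: 21.18
tcp_pos: [0.5875, -0.1203, 0.1297]
ee_rot: [[0.0, 0.316, -0.949], [-0.002, -0.949, -0.316], [-1.0, 0.002, 0.0]]
wrist_force: [0.3, -0.4, 0.4]
gripper_width: 0.909
```

Call:
move_arm:
  increments: [0,0,0,-0.02,0,0,0.087,0,0,0,-0.05,0,0,0.087,0,0,0,-0.075,0,0,0.087,0,0,0,-0.075,0,0,0.087,0,0,0,-0.075,0,0,0.087]

```text
time_s: 21.6
tcp_pos: [0.5885, -0.1199, 0.2067]
ee_rot: [[0.005, 0.316, -0.949], [-0.001, -0.949, -0.316], [-1.0, 0.003, -0.004]]
wrist_force: [0.0, 0.5, -0.8]
gripper_width: 0.999
```

```bash
python3 -c "
from h import *
plan([*st(-.125,0),.20],261.55)"
```

```text
t 21.6 tcp [ 0.5885 -0.1199  0.2067] yaw -71.56 w 0.0869 F [ 0.   0.5 -0.8] M [-0.11  0.15  0.05] j [ 4.000e+00  2.050e+01 -5.400e+00  1.000e-01 -6.380e+01  1.044e+02]
turn [26.89 -0.26 -0.1 ] shift [ 0.0061 -0.0579  0.1121] len 0.126
```

Call:
move_arm:
  increments: [4,0,0,0,-0.012,0.025,0.087,9,0,0,0,-0.026,0.05,0.087,14,0,0,0.002,-0.038,0.075,0.087,19,0,0,0.004,-0.05,0.1,0.087,24,0,0,0.006,-0.058,0.112,0.087,26.9,0,0,0.006,-0.058,0.112,0.087,26.9,0,0,0.006,-0.058,0.112,0.087,26.9,0,0,0.006,-0.058,0.112,0.087,26.9,0,0,0.006,-0.058,0.112,0.087]

```text
time_s: 22.35
tcp_pos: [0.4633, -0.1002, 0.1982]
ee_rot: [[-0.0, -0.146, -0.989], [-0.002, -0.989, 0.146], [-1.0, 0.002, -0.0]]
wrist_force: [-0.2, 1.2, 0.8]
gripper_width: 0.999
```

```bash
python3 -c "
from h import *
W=cam('wrist');im=r.capture('wrist');cv2.imwrite('pics/w9.png',im[:,:,::-1])
b=r.capture('scene');crop(b,140,350,125,270,3.7,'pics/sc9.png')
print(proj(W,[*st(-.12,0),.092]),proj(W,[*st(-.12,-.021),.092]))
plan([*st(-.12,0),.065],261.55)"
```

```text
[[251.79402544 181.72540866]] [[277.01818721 181.77561647]]
t 22.45 tcp [ 0.4634 -0.1002  0.1983] yaw -98.42 w 0.0869 F [-0.7  0.  -0.4] M [-0.05  0.11 -0.01] j [  7.6   8.9 -22.9   0.1 -58.2  74. ]
turn [ 0.03 -0.01 -0.09] shift [ 1.333e-01 -1.000e-04 -5.500e-03] len 0.133
```

View pics/w9.png

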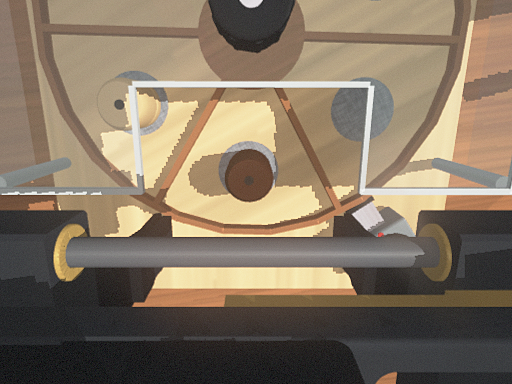

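View pics/sc9.png

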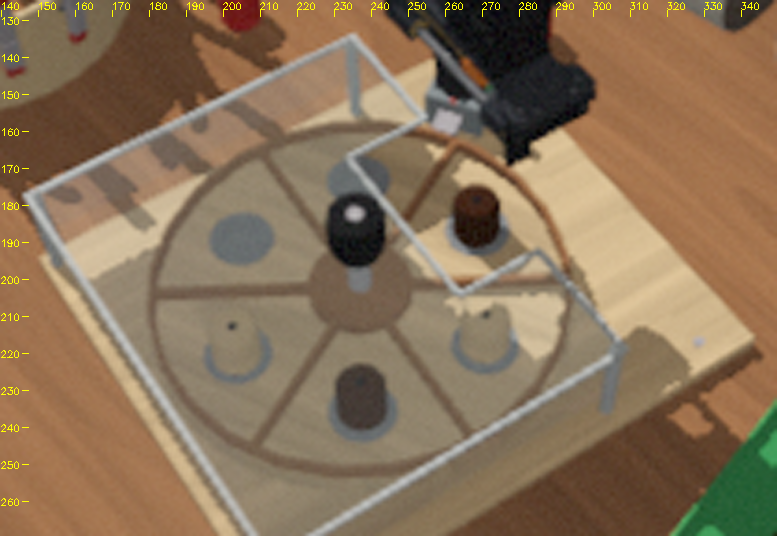

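Second walnut is at the opening, dot at (249.5,181), about 2 mm to +y. I grip it.

Call:
move_arm:
  increments: [0,0,0,0.01,-0.001,-0.0055,0.066,0,0,0,0.02,-0.002,-0.006,0.066,0,0,0,0.05,-0.002,-0.006,0.066,0,0,0,0.08,-0.002,-0.006,0.066,0,0,0,0.105,-0.002,-0.006,0.066,0,0,0,0.125,-0.002,-0.006,0.066,0,0,0,0.133,-0.002,-0.006,0.066,0,0,0,0.133,-0.002,-0.006,0.066,0,0,0,0.133,-0.002,-0.006,0.03,0,0,0,0.133,-0.002,-0.006,0.03,0,0,0,0.133,-0.002,-0.006,0.03,0,0,0,0.133,-0.002,-0.006,0.03]

```text
time_s: 23.45
tcp_pos: [0.4703, -0.0992, 0.0669]
ee_rot: [[0.004, -0.147, -0.989], [-0.001, -0.989, 0.147], [-1.0, 0.001, -0.004]]
wrist_force: [0.4, 0.2, -0.4]
gripper_width: 0.543
```

Call:
move_arm:
  increments: [0,0,0,0,0,0,0.03,0,0,0,0,0,0,0.03,0,0,0,0,0,0,0.03,0,0,0,0,0,0,0.03,0,0,0,0,0,0,0.03]

```text
time_s: 23.87
tcp_pos: [0.4701, -0.0993, 0.0666]
ee_rot: [[0.002, -0.146, -0.989], [-0.002, -0.989, 0.146], [-1.0, 0.001, -0.003]]
wrist_force: [-0.7, 1.3, 6.0]
gripper_width: 0.475
```

Call:
move_arm:
  increments: [0,0,0,-0.006,0,0,0.03,0,0,0,-0.02,0,0,0.03,0,0,0,-0.04,0,0,0.03,0,0,0,-0.065,0,0,0.03,0,0,0,-0.09,0,0,0.03,0,0,0,-0.11,0,0,0.03,0,0,0,-0.125,0,0,0.03,0,0,0,-0.132,0,0,0.03,0,0,0,-0.134,0,0,0.03,0,0,0,-0.134,0,0,0.03]

```text
time_s: 24.7
tcp_pos: [0.469, -0.099, 0.1995]
ee_rot: [[0.001, -0.147, -0.989], [-0.001, -0.989, 0.147], [-1.0, 0.001, -0.001]]
wrist_force: [0.4, -0.1, -0.9]
gripper_width: 0.474
```

```bash
python3 -c "
from h import *
plan([*tray(0,0),.15],278.94)"
```

```text
t 24.7 tcp [ 0.469  -0.099   0.1995] yaw -98.46 w 0.0413 F [ 0.4 -0.1 -0.9] M [-0.07  0.11 -0.04] j [  7.6   9.4 -22.1   0.1 -58.5  73.9]
turn [-17.4   -0.03  -0.07] shift [ 0.049  -0.3744  0.0901] len 0.388
```

Call:
move_arm:
  increments: [0,0,0,0,-0.01,0.002,0.03,-1,0,0,0,-0.03,0.006,0.03,-3,0,0,0,-0.06,0.013,0.03,-5,0,0,0,-0.095,0.021,0.03,-7,0,0,0,-0.13,0.03,0.03,-9,0,0,0,-0.165,0.039,0.03,-11,0,0,0,-0.2,0.048,0.03,-13,0,0,0.005,-0.235,0.057,0.03,-15,0,0,0.01,-0.27,0.066,0.03,-16,0,0,0.02,-0.305,0.075,0.03,-17,0,0,0.03,-0.34,0.083,0.03,-17.4,0,0,0.04,-0.366,0.089,0.03]

```text
time_s: 25.7
tcp_pos: [0.4338, 0.2786, 0.1574]
ee_rot: [[-0.001, 0.158, -0.987], [-0.003, -0.987, -0.158], [-1.0, 0.003, 0.001]]
wrist_force: [0.9, 0.1, -0.2]
gripper_width: 0.475
```

```bash
python3 -c "
from h import *
plan([*tray(0,0),.0235],278.94)"
```

```text
t 25.7 tcp [0.4338 0.2786 0.1574] yaw -80.9 w 0.0413 F [ 0.9  0.1 -0.2] M [-0.11  0.11  0.05] j [ 50.8  15.4 -20.8   0.1 -53.9  48.2]
turn [ 0.16  0.06 -0.15] shift [ 0.1338 -0.006  -0.0023] len 0.134
```

Call:
move_arm:
  increments: [0.2,0,0,0.01,-0.007,-0.001,0.03,0.2,0,0,0.03,-0.008,-0.001,0.03,0.2,0,0,0.055,-0.008,-0.001,0.03,0.2,0,0,0.08,-0.008,-0.001,0.03,0.2,0,0,0.1,-0.008,-0.001,0.03,0.2,0,0,0.115,-0.008,-0.001,0.03,0.2,0,0,0.12,-0.008,-0.001,0.03,0.2,0,0,0.125,-0.008,-0.001,0.03,0.2,0,0,0.128,-0.008,-0.001,0.03,0.2,0,0,0.128,-0.008,-0.001,0.03,0.2,0,0,0.128,-0.008,-0.001,0.03]

```text
time_s: 26.62
tcp_pos: [0.4352, 0.2841, 0.0317]
ee_rot: [[0.002, 0.152, -0.988], [-0.001, -0.988, -0.152], [-1.0, 0.001, -0.001]]
wrist_force: [0.5, 0.5, -0.8]
gripper_width: 0.479
```

```bash
python3 -c "
from h import *
plan([*tray(0,0),.0235],278.94)
cv2.imwrite('pics/w10.png',r.capture('wrist')[:,:,::-1])"
```

```text
t 26.6167 tcp [0.4352 0.2841 0.0317] yaw -81.24 w 0.0416 F [ 0.5  0.5 -0.8] M [-0.09  0.08  0.03] j [ 51.1  25.6 -28.1   0.2 -36.3  47.5]
turn [-0.18 -0.08 -0.05] shift [ 0.0082 -0.0004  0.0002] len 0.008
```

View pics/w10.png

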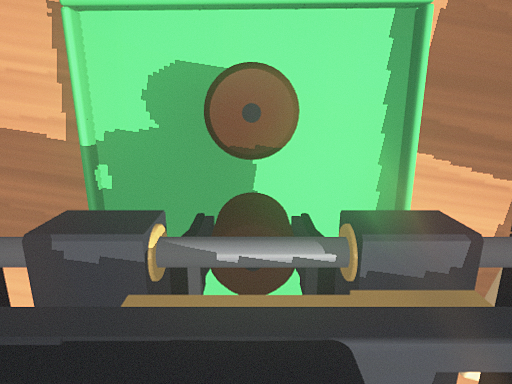

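The first foot stands at (251,111), clear of the held one at (252,245).

Call:
move_arm:
  increments: [0,0,0,0.002,0,0,0.03,0,0,0,0.004,0,0,0.03,0,0,0,0.006,0,0,0.03,0,0,0,0.0075,0,0,0.03,0,0,0,0.0085,0,0,0.03,0,0,0,0.0085,0,0,0.03,0,0,0,0.0085,0,0,0.03]

```text
time_s: 27.25
tcp_pos: [0.4349, 0.2838, 0.0237]
ee_rot: [[0.001, 0.153, -0.988], [-0.002, -0.988, -0.153], [-1.0, 0.002, -0.001]]
wrist_force: [-2.7, -1.4, 8.9]
gripper_width: 0.479
```

Call:
move_arm:
  increments: [0,0,0,0,0,0,0.04,0,0,0,0,0,0,0.045,0,0,0,0,0,0,0.055,0,0,0,0,0,0,0.062,0,0,0,0,0,0,0.062,0,0,0,0,0,0,0.062,0,0,0,-0.01,0,0,0.062,0,0,0,-0.03,0,0,0.062,0,0,0,-0.06,0,0,0.062,0,0,0,-0.1,0,0,0.062,0,0,0,-0.14,0,0,0.062,0,0,0,-0.177,0,0,0.062]

```text
time_s: 28.25
tcp_pos: [0.4348, 0.2839, 0.2027]
ee_rot: [[0.002, 0.152, -0.988], [-0.001, -0.988, -0.152], [-1.0, 0.001, -0.002]]
wrist_force: [1.0, 0.9, -0.4]
gripper_width: 0.712
```

```bash
python3 -c "
from h import *
plan([*SP,.205],195)
b=r.capture('scene');crop(b,140,420,125,315,2.8,'pics/sc11.png')
cv2.imwrite('pics/w11.png',r.capture('wrist')[:,:,::-1])"
```

```text
t 28.25 tcp [0.4348 0.2839 0.2027] yaw -81.23 w 0.062 F [ 1.   0.9 -0.4] M [-0.    0.08 -0.03] j [ 51.1  13.1 -16.8   0.1 -60.1  47.6]
turn [ 8.377e+01 -1.200e-01  3.000e-02] shift [-0.0018  0.4213 -0.0896] len 0.431
```

View pics/sc11.png

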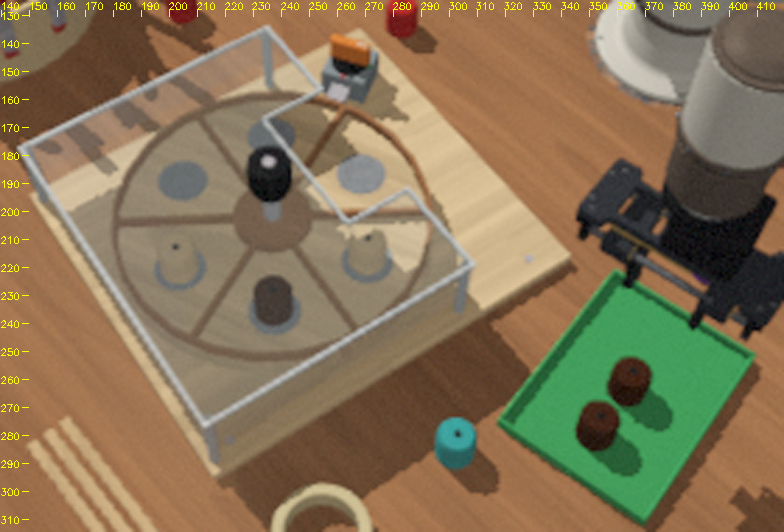

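View pics/w11.png

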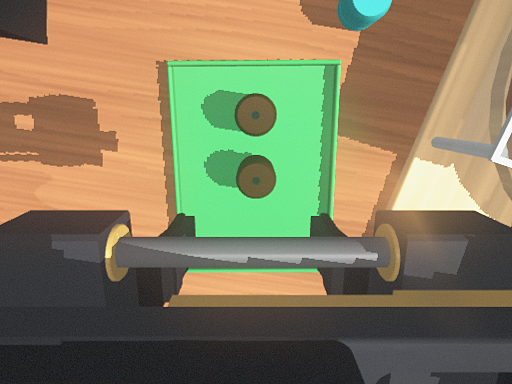

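Two feet stand in the tray at wrist pixels (256,115) and (256,180). The third walnut is at scene (237,230). Knob next, for a +121° turn.

Call:
move_arm:
  increments: [6,0,0,-0.002,0.015,-0.003,0.087,13,0,0,-0.002,0.045,-0.01,0.087,20,0,0,-0.002,0.08,-0.018,0.087,27,0,0,-0.002,0.12,-0.026,0.087,34,0,0,-0.002,0.16,-0.034,0.087,41,0,0,-0.002,0.2,-0.043,0.087,48,0,0,-0.002,0.24,-0.051,0.087,55,0,0,-0.002,0.28,-0.06,0.087,62,0,0,-0.002,0.32,-0.068,0.087,69,0,0,-0.002,0.36,-0.077,0.087,76,0,0,-0.002,0.4,-0.085,0.087,83,0,0,-0.002,0.421,-0.09,0.087]

```text
time_s: 29.35
tcp_pos: [0.5883, -0.1221, 0.2022]
ee_rot: [[0.001, -0.965, -0.263], [-0.002, -0.263, 0.965], [-1.0, 0.0, -0.002]]
wrist_force: [0.4, -0.4, -0.3]
gripper_width: 1.002
```

Call:
move_arm:
  increments: [0,0,0,0,0,0,0.087,0,0,0,0,0,0,0.087,0,0,0,0,0,0,0.087,0,0,0,0,0,0,0.087]

```text
time_s: 29.68
tcp_pos: [0.5874, -0.1173, 0.2025]
ee_rot: [[0.001, -0.962, -0.274], [-0.001, -0.274, 0.962], [-1.0, -0.0, -0.002]]
wrist_force: [0.8, -0.5, 0.2]
gripper_width: 1.003
```

```bash
python3 -c "
from h import *
plan([*SP,.129],195)
W=cam('wrist');print(proj(W,[*SP,.158]));cv2.imwrite('pics/w12.png',r.capture('wrist')[:,:,::-1])"
```

```text
t 29.6833 tcp [ 0.5874 -0.1173  0.2025] yaw -164.12 w 0.0873 F [ 0.8 -0.5  0.2] M [ 0.03  0.12 -0.03] j [  4.2  20.7  -5.8   0.1 -63.4  11.6]
turn [ 0.88 -0.09  0.01] shift [ 0.0735  0.0004 -0.0014] len 0.074
[[253.36677483 209.83154975]]
```

View pics/w12.png

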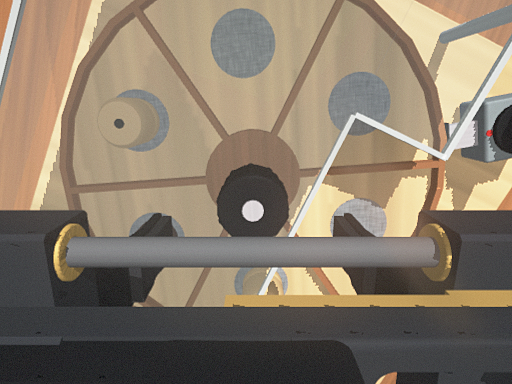

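Call:
move_arm:
  increments: [0,0,0,0.03,0.0004,-0.0013,0.087,0,0,0,0.06,0.0004,-0.0013,0.087,0,0,0,0.073,0.0004,-0.0013,0.087,0,0,0,0.073,0.0004,-0.0013,0.087,0,0,0,0.073,0.0004,-0.0013,0.04,0,0,0,0.073,0.0004,-0.0013,0.04,0,0,0,0.073,0.0004,-0.0013,0.04,0,0,0,0.073,0.0004,-0.0013,0.04,0,0,0,0.073,0.0004,-0.0013,0.04,0,0,0,0.073,0.0004,-0.0013,0.04,0,0,0,0.073,0.0004,-0.0013,0.04,0,0,0,0.073,0.0004,-0.0013,0.04]

```text
time_s: 30.73
tcp_pos: [0.5881, -0.1198, 0.1297]
ee_rot: [[0.002, -0.962, -0.272], [-0.002, -0.272, 0.962], [-1.0, -0.001, -0.002]]
wrist_force: [-0.4, 0.8, 0.3]
gripper_width: 0.545
```

Call:
move_arm:
  increments: [-1,0,0,0,0,0,0.04,-3,0,0,0,0,0,0.04,-7,0,0,0,0,0,0.04,-12,0,0,0,0,0,0.04,-17,0,0,0,0,0,0.04,-22,0,0,0,0,0,0.04,-27,0,0,0,0,0,0.04,-32,0,0,0,0,0,0.04,-37,0,0,0,0,0,0.04,-42,0,0,0,0,0,0.04,-47,0,0,0,0,0,0.04,-52,0,0,0,0,0,0.04]

```text
time_s: 31.73
tcp_pos: [0.5894, -0.1186, 0.1297]
ee_rot: [[0.005, -0.374, -0.928], [-0.0, -0.928, 0.374], [-1.0, -0.002, -0.004]]
wrist_force: [2.4, 4.4, 1.0]
gripper_width: 0.544
```

Call:
move_arm:
  increments: [-5,0,0,0,0,0,0.04,-10,0,0,0,0,0,0.04,-15,0,0,0,0,0,0.04,-20,0,0,0,0,0,0.04,-25,0,0,0,0,0,0.04,-30,0,0,0,0,0,0.04,-35,0,0,0,0,0,0.04,-40,0,0,0,0,0,0.04,-45,0,0,0,0,0,0.04,-50,0,0,0,0,0,0.04,-55,0,0,0,0,0,0.04,-60,0,0,0,0,0,0.04]

```text
time_s: 32.73
tcp_pos: [0.5892, -0.1167, 0.1297]
ee_rot: [[0.004, 0.616, -0.787], [0.003, -0.787, -0.616], [-1.0, 0.001, -0.005]]
wrist_force: [0.2, 11.0, 1.9]
gripper_width: 0.547
```

Call:
move_arm:
  increments: [-4,0,0,0,0,0,0.04,-7.5,0,0,0,0,0,0.04,-9,0,0,0,0,0,0.04,-9,0,0,0,0,0,0.04,-9,0,0,0,0,0,0.04,-9,0,0,0,0,0,0.06,-9,0,0,0,0,0,0.087,-9,0,0,0,0,0,0.087,-9,0,0,0,0,0,0.087,-9,0,0,0,0,0,0.087,-9,0,0,0,0,0,0.087]

```text
time_s: 33.65
tcp_pos: [0.5877, -0.1202, 0.1292]
ee_rot: [[0.0, 0.728, -0.685], [-0.002, -0.685, -0.728], [-1.0, 0.001, 0.001]]
wrist_force: [-0.3, -0.6, 0.5]
gripper_width: 0.913
```

Call:
move_arm:
  increments: [0,0,0,-0.02,0,0,0.087,0,0,0,-0.05,0,0,0.087,0,0,0,-0.075,0,0,0.087,0,0,0,-0.075,0,0,0.087,0,0,0,-0.075,0,0,0.087]

```text
time_s: 34.07
tcp_pos: [0.5885, -0.1198, 0.2061]
ee_rot: [[0.005, 0.728, -0.685], [-0.001, -0.685, -0.728], [-1.0, 0.004, -0.002]]
wrist_force: [0.0, -0.3, -0.9]
gripper_width: 1.0
```

```bash
python3 -c "
from h import *
b=r.capture('scene');crop(b,140,420,125,315,2.8,'pics/sc13.png')
plan([*st(-.125,0),.20],261.55)"
```

```text
t 34.1167 tcp [ 0.5876 -0.1197  0.2044] yaw -43.27 w 0.0869 F [-0.1  0.7 -0.2] M [-0.18  0.14  0.  ] j [ 4.000e+00  2.060e+01 -5.600e+00  1.000e-01 -6.370e+01  1.327e+02]
turn [ 5.518e+01 -4.000e-02 -8.000e-02] shift [ 0.0043 -0.1033  0.0708] len 0.125
```

View pics/sc13.png

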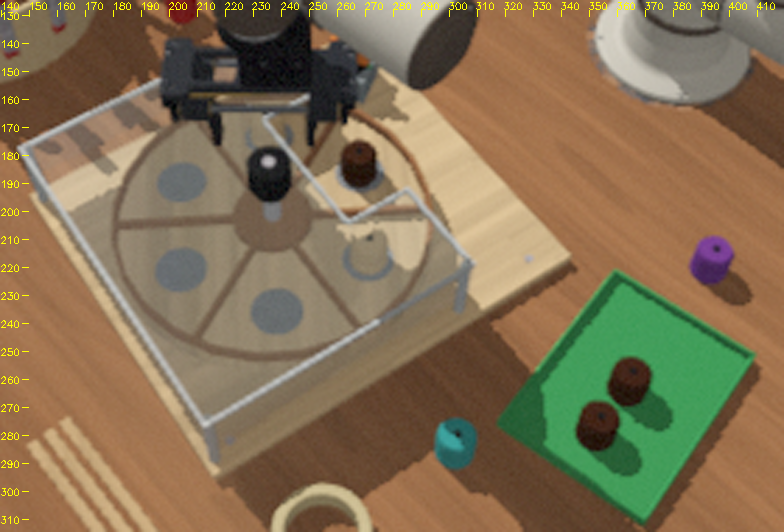

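The third walnut is presented, at scene (268,180). I move over it.

Call:
move_arm:
  increments: [5,0,0,0,-0.02,0.014,0.087,12,0,0,0,-0.045,0.03,0.087,19,0,0,0.002,-0.07,0.048,0.087,26,0,0,0.004,-0.09,0.062,0.087,33,0,0,0.004,-0.1035,0.071,0.087,40,0,0,0.004,-0.1035,0.071,0.087,47,0,0,0.004,-0.1035,0.071,0.087,54,0,0,0.004,-0.1035,0.071,0.087,55.2,0,0,0.004,-0.1035,0.071,0.087,55.2,0,0,0.004,-0.1035,0.071,0.087,55.2,0,0,0.004,-0.1035,0.071,0.087,55.2,0,0,0.004,-0.1035,0.071,0.087]

```text
time_s: 35.12
tcp_pos: [0.4635, -0.1005, 0.1997]
ee_rot: [[-0.0, -0.145, -0.989], [-0.002, -0.989, 0.145], [-1.0, 0.002, 0.0]]
wrist_force: [-0.1, 0.1, -0.9]
gripper_width: 0.997
```

```bash
python3 -c "
from h import *
W=cam('wrist');im=r.capture('wrist');cv2.imwrite('pics/w14.png',im[:,:,::-1])
print(proj(W,[*st(-.12,0),.092]),proj(W,[*st(-.12,-.021),.092]))
plan([*st(-.12,0),.065],261.55)"
```

```text
[[251.49460976 181.59718542]] [[276.58047494 181.66087971]]
t 35.1667 tcp [ 0.4637 -0.1005  0.1999] yaw -98.37 w 0.087 F [-0.1 -0.8 -0.1] M [-0.09  0.17  0.03] j [  7.5   8.9 -22.7   0.1 -58.5  74.1]
turn [ 0.08 -0.01 -0.09] shift [ 0.1349 -0.0003 -0.0052] len 0.135
```

View pics/w14.png

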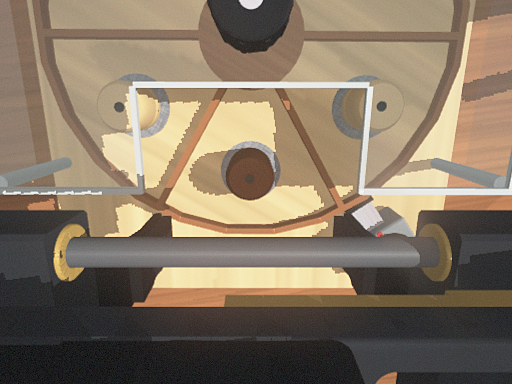

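Walnut dot is at (250,179.5), with the maples at (119,106) and (382,106), well clear of the fingers. I grip it.

Call:
move_arm:
  increments: [0,0,0,0.01,-0.001,-0.0055,0.066,0,0,0,0.02,-0.0015,-0.007,0.066,0,0,0,0.05,-0.0015,-0.007,0.066,0,0,0,0.08,-0.0015,-0.007,0.066,0,0,0,0.105,-0.0015,-0.007,0.066,0,0,0,0.125,-0.0015,-0.007,0.066,0,0,0,0.134,-0.0015,-0.007,0.066,0,0,0,0.134,-0.0015,-0.007,0.066,0,0,0,0.134,-0.0015,-0.007,0.03,0,0,0,0.134,-0.0015,-0.007,0.03,0,0,0,0.134,-0.0015,-0.007,0.03,0,0,0,0.134,-0.0015,-0.007,0.03]

```text
time_s: 36.17
tcp_pos: [0.4719, -0.1001, 0.0674]
ee_rot: [[0.004, -0.147, -0.989], [-0.001, -0.989, 0.147], [-1.0, 0.001, -0.004]]
wrist_force: [0.1, -0.6, -0.0]
gripper_width: 0.543
```

Call:
move_arm:
  increments: [0,0,0,0,0,0,0.03,0,0,0,0,0,0,0.03,0,0,0,0,0,0,0.03,0,0,0,0,0,0,0.03,0,0,0,0,0,0,0.03]

```text
time_s: 36.58
tcp_pos: [0.4717, -0.1002, 0.0671]
ee_rot: [[0.002, -0.146, -0.989], [-0.002, -0.989, 0.146], [-1.0, 0.001, -0.003]]
wrist_force: [-0.6, 0.6, 6.3]
gripper_width: 0.476
```

Call:
move_arm:
  increments: [0,0,0,-0.006,0,0,0.03,0,0,0,-0.02,0,0,0.03,0,0,0,-0.04,0,0,0.03,0,0,0,-0.065,0,0,0.03,0,0,0,-0.09,0,0,0.03,0,0,0,-0.11,0,0,0.03,0,0,0,-0.125,0,0,0.03,0,0,0,-0.132,0,0,0.03,0,0,0,-0.134,0,0,0.03,0,0,0,-0.134,0,0,0.03]

```text
time_s: 37.42
tcp_pos: [0.4706, -0.0999, 0.2]
ee_rot: [[0.001, -0.147, -0.989], [-0.001, -0.989, 0.147], [-1.0, 0.001, -0.001]]
wrist_force: [0.6, -0.7, -0.6]
gripper_width: 0.478
```

```bash
python3 -c "
from h import *
im=r.capture('top');crop(im,110,340,100,260,3.4,'pics/t15.png')
plan([*tray(-.065,0),.15],278.94)"
```

```text
t 37.4667 tcp [ 0.4703 -0.0999  0.1994] yaw -98.46 w 0.0415 F [-0.2  0.3  0.1] M [-0.09  0.14  0.08] j [  7.5   9.5 -21.9   0.1 -58.6  74. ]
turn [-17.4    0.05  -0.07] shift [ 0.049  -0.3557  0.1534] len 0.39
```

View pics/t15.png

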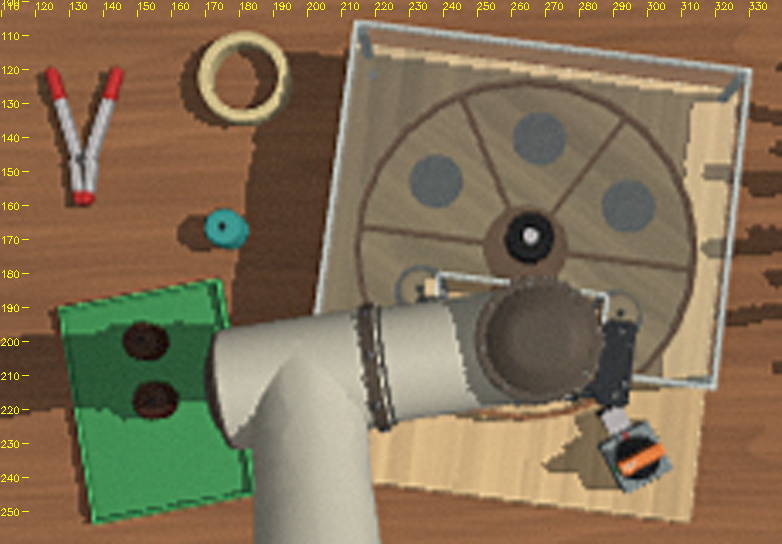

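Both feet are still standing in the tray, at (151,200) and (155,217). I carry the third over.

Call:
move_arm:
  increments: [0,0,0,0,-0.01,0.004,0.03,-1,0,0,0,-0.03,0.012,0.03,-3,0,0,0,-0.06,0.025,0.03,-5,0,0,0,-0.092,0.038,0.03,-7,0,0,0,-0.125,0.052,0.03,-9,0,0,0,-0.158,0.066,0.03,-11,0,0,0,-0.191,0.08,0.03,-13,0,0,0.005,-0.224,0.095,0.03,-15,0,0,0.01,-0.257,0.11,0.03,-16,0,0,0.02,-0.29,0.124,0.03,-17,0,0,0.03,-0.322,0.138,0.03,-17.4,0,0,0.04,-0.348,0.15,0.03]

```text
time_s: 38.47
tcp_pos: [0.372, 0.2683, 0.1583]
ee_rot: [[-0.0, 0.158, -0.987], [-0.003, -0.987, -0.158], [-1.0, 0.002, 0.0]]
wrist_force: [0.5, 0.1, -0.1]
gripper_width: 0.479
```

Call:
move_arm:
  increments: [0,0,0,0.003,-0.007,0.003,0.03,0,0,0,0.01,-0.0077,0.0034,0.03,0,0,0,0.01,-0.0077,0.0034,0.03]

```text
time_s: 38.72
tcp_pos: [0.3677, 0.2722, 0.1475]
ee_rot: [[-0.002, 0.156, -0.988], [-0.005, -0.988, -0.156], [-1.0, 0.005, 0.003]]
wrist_force: [0.3, -0.2, -0.6]
gripper_width: 0.474
```

```bash
python3 -c "
from h import *
plan([*tray(-.065,0),.0315],278.94)
cv2.imwrite('pics/w16.png',r.capture('wrist')[:,:,::-1])"
```

```text
t 38.7167 tcp [0.3677 0.2722 0.1475] yaw -81.01 w 0.0412 F [ 0.3 -0.2 -0.6] M [-0.16  0.13  0.01] j [ 57.   10.8 -28.9   0.1 -50.6  42. ]
turn [ 0.05  0.18 -0.28] shift [ 0.116  -0.0022 -0.0038] len 0.116
```

View pics/w16.png

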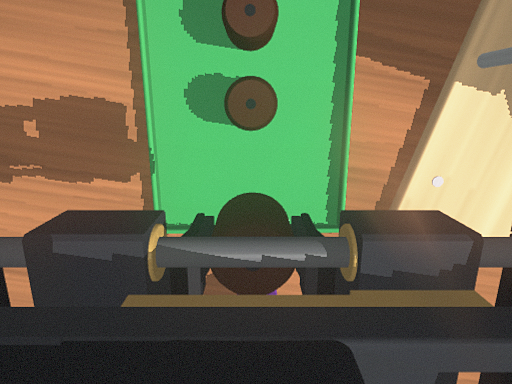

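Call:
move_arm:
  increments: [0,0,0,0.01,-0.002,-0.003,0.03,0,0,0,0.03,-0.002,-0.0035,0.03,0,0,0,0.055,-0.002,-0.0035,0.03,0,0,0,0.08,-0.002,-0.0035,0.03,0,0,0,0.095,-0.002,-0.0035,0.03,0,0,0,0.105,-0.002,-0.0035,0.03,0,0,0,0.112,-0.002,-0.0035,0.03,0,0,0,0.115,-0.002,-0.0035,0.03,0,0,0,0.115,-0.002,-0.0035,0.03,0,0,0,0.115,-0.002,-0.0035,0.03]

```text
time_s: 39.6
tcp_pos: [0.3729, 0.2757, 0.035]
ee_rot: [[0.001, 0.155, -0.988], [-0.001, -0.988, -0.155], [-1.0, 0.001, -0.001]]
wrist_force: [-0.8, -0.1, 0.4]
gripper_width: 0.473
```

```bash
python3 -c "
from h import *
plan([*tray(-.065,0),.024],278.94)"
```

```text
t 39.6 tcp [0.3729 0.2757 0.035 ] yaw -81.07 w 0.0412 F [-0.8 -0.1  0.4] M [-0.08  0.13 -0.02] j [ 56.7  21.3 -35.7   0.2 -33.   42.1]
turn [-0.01 -0.08 -0.05] shift [0.011  0.001  0.0023] len 0.011
```

Call:
move_arm:
  increments: [0,0,0,0.002,0.001,0.001,0.03,0,0,0,0.004,0.001,0.002,0.03,0,0,0,0.006,0.001,0.002,0.03,0,0,0,0.008,0.001,0.002,0.03,0,0,0,0.01,0.001,0.002,0.03,0,0,0,0.011,0.001,0.002,0.03,0,0,0,0.0115,0.001,0.002,0.03,0,0,0,0.0115,0.001,0.002,0.03,0,0,0,0.0115,0.001,0.002,0.03]

```text
time_s: 40.35
tcp_pos: [0.3705, 0.2744, 0.0241]
ee_rot: [[0.001, 0.156, -0.988], [-0.002, -0.988, -0.156], [-1.0, 0.002, -0.001]]
wrist_force: [-3.7, -1.8, 10.5]
gripper_width: 0.48
```

Touched down (10 N up). I release and rise.

Call:
move_arm:
  increments: [0,0,0,0,0,0,0.04,0,0,0,0,0,0,0.045,0,0,0,0,0,0,0.055,0,0,0,0,0,0,0.062,0,0,0,0,0,0,0.062,0,0,0,0,0,0,0.062,0,0,0,-0.01,0,0,0.062,0,0,0,-0.03,0,0,0.062,0,0,0,-0.06,0,0,0.062,0,0,0,-0.1,0,0,0.062,0,0,0,-0.14,0,0,0.062,0,0,0,-0.177,0,0,0.062]

```text
time_s: 41.35
tcp_pos: [0.3703, 0.2743, 0.2022]
ee_rot: [[0.001, 0.156, -0.988], [-0.001, -0.988, -0.156], [-1.0, 0.001, -0.001]]
wrist_force: [0.9, 1.2, -0.6]
gripper_width: 0.705
```

```bash
python3 -c "
from h import *
b=st(-.205,-.143)
plan([*b,.2],206.4)
b=r.capture('scene');crop(b,140,420,125,315,2.8,'pics/sc17.png')"
```

```text
t 41.35 tcp [0.3703 0.2743 0.2022] yaw -81.04 w 0.0613 F [ 0.9  1.2 -0.6] M [ 0.07  0.08 -0.05] j [ 56.9   7.4 -24.1   0.1 -58.5  42. ]
turn [ 7.256e+01 -1.000e-01 -4.000e-02] shift [0.0028 0.4972 0.0851] len 0.504
```

View pics/sc17.png

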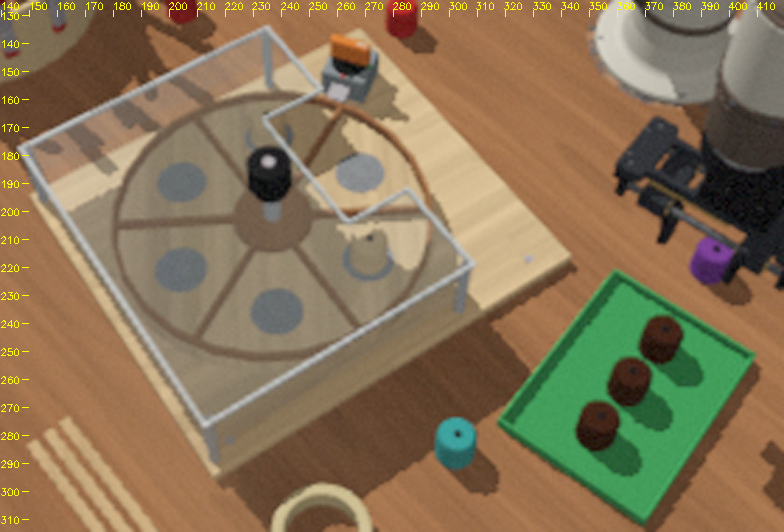

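All three feet stand upright in the tray, at scene (378,247), (367,260) and (355,275). Now the brake.

Call:
move_arm:
  increments: [2,0,0,0,0.015,-0.003,0.087,7,0,0,0.001,0.045,-0.01,0.087,13,0,0,0.001,0.085,-0.02,0.087,19,0,0,0.002,0.125,-0.025,0.087,25,0,0,0.002,0.165,-0.025,0.087,31,0,0,0.003,0.205,-0.02,0.087,37,0,0,0.003,0.245,-0.01,0.087,43,0,0,0.003,0.285,0.005,0.087,49,0,0,0.003,0.325,0.02,0.087,55,0,0,0.003,0.365,0.035,0.087,61,0,0,0.003,0.405,0.05,0.087,67,0,0,0.003,0.44,0.065,0.087]

```text
time_s: 42.4
tcp_pos: [0.3741, -0.1714, 0.1976]
ee_rot: [[0.001, -0.851, -0.525], [-0.002, -0.525, 0.851], [-1.0, -0.0, -0.002]]
wrist_force: [1.4, 0.2, -0.7]
gripper_width: 1.0
```

```bash
python3 -c "
from h import *
b=st(-.205,-.143)
plan([*b,.2],206.4)"
```

```text
t 42.4 tcp [ 0.3741 -0.1714  0.1976] yaw -148.31 w 0.087 F [ 1.4  0.2 -0.7] M [ 0.01 -0.03  0.01] j [ -1.7   2.5 -30.4   0.1 -57.   33.3]
turn [ 5.29 -0.12  0.02] shift [-0.0023  0.0396 -0.0446] len 0.06
```

Call:
move_arm:
  increments: [3,0,0,-0.001,0.02,-0.022,0.087,5.3,0,0,-0.002,0.035,-0.04,0.087,5.3,0,0,-0.002,0.0396,-0.0446,0.087,5.3,0,0,-0.002,0.0396,-0.0446,0.087,5.3,0,0,-0.002,0.0396,-0.0446,0.087,5.3,0,0,-0.002,0.0396,-0.0446,0.087]

```text
time_s: 42.9
tcp_pos: [0.3649, -0.2276, 0.1996]
ee_rot: [[0.0, -0.893, -0.45], [-0.001, -0.45, 0.893], [-1.0, 0.0, -0.001]]
wrist_force: [0.5, 0.1, 0.3]
gripper_width: 1.003
```

```bash
python3 -c "
from h import *
b=st(-.205,-.143)
plan([.3637,-.2298,.0695],206.8)
W=cam('wrist');print(proj(W,[*b,.091]));cv2.imwrite('pics/w18.png',r.capture('wrist')[:,:,::-1])"
```

```text
t 42.9 tcp [ 0.3649 -0.2276  0.1996] yaw -153.26 w 0.0872 F [0.5 0.1 0.3] M [-0.04  0.12 -0.  ] j [-10.1   4.3 -28.1   0.1 -57.6  36.8]
turn [-0.06 -0.07 -0.01] shift [ 0.1301  0.0021 -0.0013] len 0.13
[[255.24079425 185.52449357]]
```

View pics/w18.png

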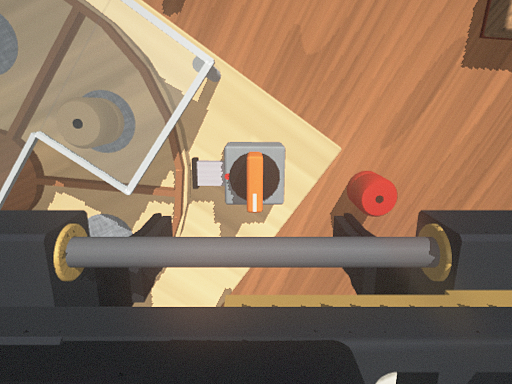

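The bar is at (254,183) as before. The red look-alike at (372,195) is about 85 mm away, and I'll use a smaller opening.

Call:
move_arm:
  increments: [0,0,0,0.02,0.002,-0.001,0.055,0,0,0,0.045,0.002,-0.0013,0.055,0,0,0,0.075,0.002,-0.0013,0.055,0,0,0,0.1,0.002,-0.0013,0.055,0,0,0,0.12,0.002,-0.0013,0.055,0,0,0,0.129,0.002,-0.0013,0.055,0,0,0,0.129,0.002,-0.0013,0.055,0,0,0,0.129,0.002,-0.0013,0.0,0,0,0,0.129,0.002,-0.0013,0.0,0,0,0,0.129,0.002,-0.0013,0.0,0,0,0,0.129,0.002,-0.0013,0.0,0,0,0,0.129,0.002,-0.0013,0.0]

```text
time_s: 43.95
tcp_pos: [0.3643, -0.2307, 0.0716]
ee_rot: [[0.003, -0.894, -0.449], [-0.002, -0.449, 0.894], [-1.0, -0.001, -0.003]]
wrist_force: [-0.5, -0.8, -0.7]
gripper_width: 0.34
```

Call:
move_arm:
  increments: [0,0,0,0,0,0,0,0,0,0,0,0,0,0,0,0,0,0,0,0,0,0,0,0,0,0,0,0,0,0,0,0,0,0,0,0,0,0,0,0,0,0,0,0,0,0,0,0,0]

```text
time_s: 44.53
tcp_pos: [0.3643, -0.2306, 0.0711]
ee_rot: [[0.002, -0.894, -0.449], [-0.002, -0.449, 0.894], [-1.0, -0.001, -0.002]]
wrist_force: [1.4, 3.6, 4.1]
gripper_width: 0.159
```

Call:
move_arm:
  increments: [6,0,0,0,0,0,0,12,0,0,0,0,0,0,18,0,0,0,0,0,0,24,0,0,0,0,0,0,30,0,0,0,0,0,0,36,0,0,0,0,0,0,42,0,0,0,0,0,0,48,0,0,0,0,0,0,54,0,0,0,0,0,0,60,0,0,0,0,0,0,66,0,0,0,0,0,0,72,0,0,0,0,0,0]

```text
time_s: 45.53
tcp_pos: [0.3632, -0.2303, 0.0711]
ee_rot: [[-0.001, -0.699, 0.715], [-0.001, 0.715, 0.699], [-1.0, -0.0, -0.001]]
wrist_force: [-1.4, 6.0, 7.3]
gripper_width: 0.159
```

Call:
move_arm:
  increments: [6,0,0,0,0,0,0,12,0,0,0,0,0,0,18,0,0,0,0,0,0,19,0,0,0,0,0,0,19,0,0,0,0,0,0,19,0,0,0,0,0,0,19,0,0,0,0,0,0,19,0,0,0,0,0,0.04,19,0,0,0,0,0,0.07,19,0,0,0,0,0,0.07,19,0,0,0,0,0,0.07,19,0,0,0,0,0,0.07]

```text
time_s: 46.53
tcp_pos: [0.3635, -0.2308, 0.0706]
ee_rot: [[0.0, -0.433, 0.902], [-0.002, 0.902, 0.433], [-1.0, -0.001, -0.001]]
wrist_force: [-0.2, 0.4, 0.4]
gripper_width: 0.449
```

Call:
move_arm:
  increments: [0,0,0,0,0,0,0.07,0,0,0,-0.02,0,0,0.07,0,0,0,-0.05,0,0,0.07,0,0,0,-0.09,0,0,0.07,0,0,0,-0.13,0,0,0.07,0,0,0,-0.13,0,0,0.07,0,0,0,-0.13,0,0,0.07]

```text
time_s: 47.12
tcp_pos: [0.365, -0.2308, 0.2031]
ee_rot: [[0.007, -0.433, 0.901], [-0.003, 0.901, 0.433], [-1.0, -0.006, 0.005]]
wrist_force: [-0.3, 0.9, -1.0]
gripper_width: 0.802
```

```bash
python3 -c "
from h import *
plan([.3,-.5,.25],116.4)
for n in ['wrist','top']: cv2.imwrite(f'pics/{n}19.png',r.capture(n)[:,:,::-1])
b=r.capture('scene');crop(b,140,420,125,315,2.8,'pics/sc19.png')"
```

```text
t 47.1167 tcp [ 0.365  -0.2308  0.2031] yaw 115.65 w 0.0698 F [-0.3  0.9 -1. ] M [-0.01  0.06 -0.02] j [-10.5   4.1 -27.8   0.1 -57.7 -53.9]
turn [-0.75  0.29  0.32] shift [-0.0466 -0.2148 -0.1749] len 0.281
```

View pics/wrist19.png

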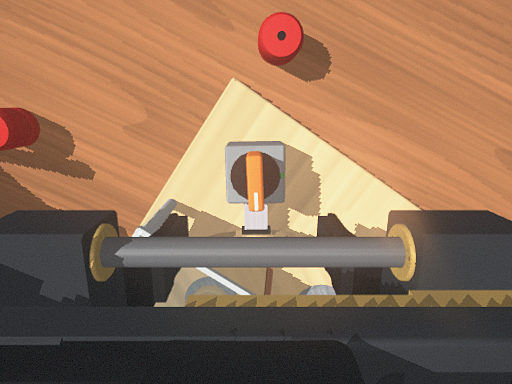

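View pics/sc19.png

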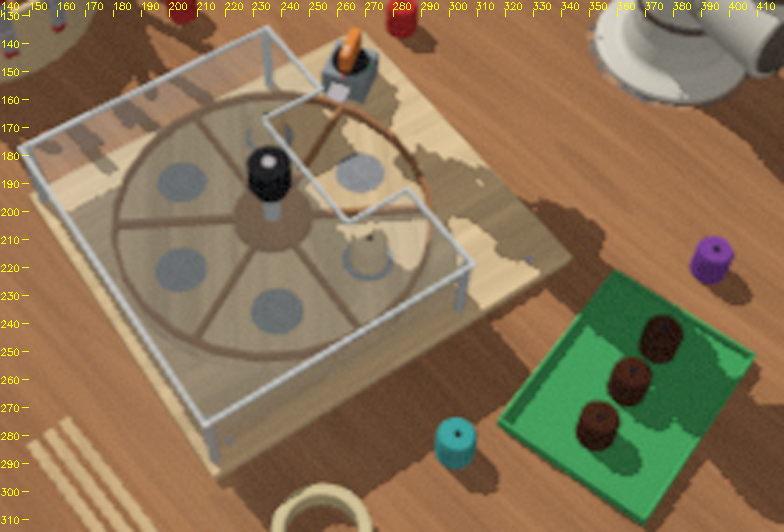

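The bar points at the spindle again, at the red mark (254,205). The three feet in the tray are unchanged. I back away and do a last check.

Call:
move_arm:
  increments: [0,0,0,-0.01,-0.03,-0.025,0.07,0,0,0,-0.02,-0.06,-0.05,0.07,0,0,0,-0.03,-0.09,-0.075,0.07,0,0,0,-0.04,-0.12,-0.1,0.07,0,0,0,-0.045,-0.15,-0.125,0.07,0,0,0,-0.045,-0.18,-0.15,0.07,0,0,0,-0.045,-0.21,-0.17,0.07,0,0,0,-0.045,-0.21,-0.17,0.07,0,0,0,-0.045,-0.21,-0.17,0.07]

```text
time_s: 48.02
tcp_pos: [0.3, -0.4942, 0.2429]
ee_rot: [[-0.003, -0.43, 0.903], [0.003, 0.903, 0.43], [-1.0, 0.004, -0.002]]
wrist_force: [0.4, 0.2, -0.5]
gripper_width: 0.807
```

```bash
python3 -c "
from h import *
T=cam('top');S=cam('scene')
im=r.capture('top');crop(im,110,340,100,260,3.4,'pics/t20.png');b=r.capture('scene');crop(b,340,400,225,295,9,'pics/sc20.png')
for x in (-.065,0,.065): print(proj(T,[*tray(x,0),.049]),proj(S,[*tray(x,0),.049]))"
```

```text
[[156.7217079  234.90421541]] [[377.67081163 242.23713416]]
[[153.8531904  217.04893432]] [[366.51998572 257.46834008]]
[[151.00464377 199.31796324]] [[354.85459961 273.4023973 ]]
```

View pics/t20.png

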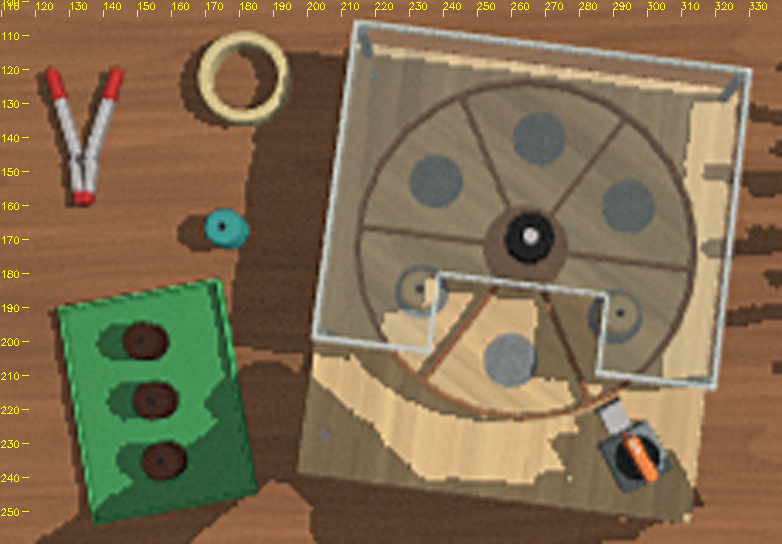

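View pics/sc20.png

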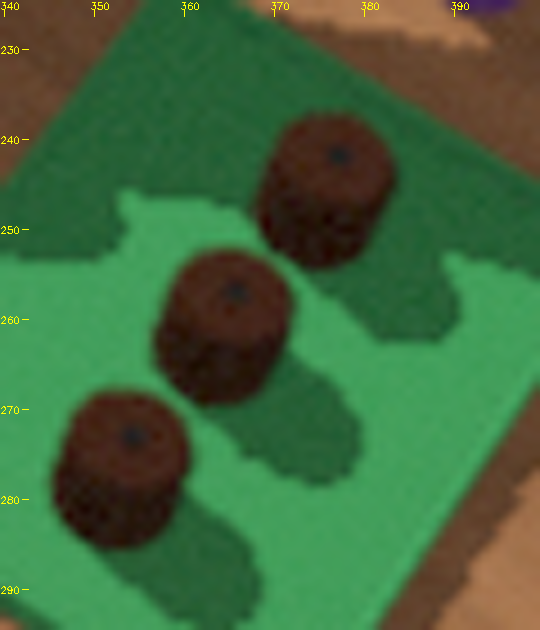

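The last pictures show the three walnuts at top pixels (151,200), (155,217) and (157,235), all matching the predicted spots. Both maples stand in their pockets, at (232,185) and (291,192). The clamp and tape are where they were, and the brake bar is at its on mark.

```bash
python3 -c "
from station import r
print(r.finish_job())"
```

```text
the job is handed in; nothing more can be done
None
```

The job is handed in after about 48 s of robot time. All three walnut feet present (the fourth was absent) stand upright in the green tray. They are about 65 mm apart along the tray's long axis, and each was released only after the wrist force showed it touching the floor.

- **What I did:** I turned the brake knob to off and brought each walnut foot to the opening with the spindle knob. After the last foot was placed I turned the brake back on and moved the arm clear.
- **Last checks:** In the final pictures the feet sit within about a pixel of their planned spots. Both maple feet stand in their pockets, the clamp and tape have not moved, and the brake bar is back at its red mark. No check failed.
- **Small disagreement:** Fitting the stand's pose from one camera alone put the hood roof at 94–95 mm instead of 111 mm. The two-camera fit gave 108 mm, and every wrist-camera view agreed with it to within a few pixels, so I used that.

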